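# Set out border tiles and the brush cup for painting

## Task

Get the painting place ready: draw the tall border tile out of each leaning stack that has one, leaving the short tiles leaning in the rack, and lay each tall tile face up, fully down and square in a pocket of the sloping tray, one tile to a pocket. Hook the steel brush cup over the upper rail on the long free stretch, well clear of the brass collar, then slide it along the rail until it rests against the collar. Leave the little paste pot and the kiln stilt where they stand.

Things in the scene. Friction and masses are not known exactly. Their poses are not given: they have to be found in the camera images.
- rack: Wooden tile rack, fixed, 300 mm wide (y). Flat base plank, top at z = 0.016; a backrest board 80 mm long leans back 20 degrees towards +x; -x is the open front, with a low lip. Origin: on the table below the tiles' feet, mid-width. Three stacks of two or three tiles lean against the backrest at y = -0.095, 0, +0.095, 35 mm free between stacks.
- tray: Sloping bed of the painting tray, fixed; surface rises 25 degrees along +x, z normal to it, y across. Three pockets 95 mm apart in y, 156 long (x) by 63 mm wide. Lower stop and side cheeks 7 mm high; cheeks 6 mm thick, x = -0.073 to -0.003. Above x = 0.001 only a tongue 36 wide, 12 mm thick lies under each tile's middle, with a 7 mm end stop at x = 0.078: fingers may straddle the tile there.
- pocket_0 (a point): Centre of one pocket of the tray, on the bed surface; axes as tray. A seated tall tile lies lengthways along x, its middle 4.5 mm above this point.
- pocket_1 (a point): Centre of one pocket of the tray, on the bed surface; axes as tray. A seated tall tile lies lengthways along x, its middle 4.5 mm above this point.
- pocket_2 (a point): Centre of one pocket of the tray, on the bed surface; axes as tray. A seated tall tile lies lengthways along x, its middle 4.5 mm above this point.
- tall_0: Tall bisque border tile, 150 long, 60 wide, 9 mm thick, 170 g; at most one in a stack, at its front, middle or back, 60 mm taller than the short ones. Origin: middle of its rear lower edge; z up its length (0 to 0.150), y across its width, x through it: back at x = 0, face (thin raised border line) at x = -0.009, looking to the rack's open front.
- tall_0_mid (a point): Middle of that tall tile; axes as the tile.
- tall_1: Tall bisque border tile, 150 long, 60 wide, 9 mm thick, 170 g; at most one in a stack, at its front, middle or back, 60 mm taller than the short ones. Origin: middle of its rear lower edge; z up its length (0 to 0.150), y across its width, x through it: back at x = 0, face (thin raised border line) at x = -0.009, looking to the rack's open front.
- tall_1_mid (a point): Middle of that tall tile; axes as the tile.
- tall_2: Tall bisque border tile, 150 long, 60 wide, 9 mm thick, 170 g; at most one in a stack, at its front, middle or back, 60 mm taller than the short ones. Origin: middle of its rear lower edge; z up its length (0 to 0.150), y across its width, x through it: back at x = 0, face (thin raised border line) at x = -0.009, looking to the rack's open front.
- tall_2_mid (a point): Middle of that tall tile; axes as the tile.
- short_0a: Short bisque tile, 90 mm long, 60 mm wide, 9 mm thick, 100 g, two in each stack; axes and origin as for the tall tiles. Stays leaning in the rack.
- short_0b: Short bisque tile, 90 mm long, 60 mm wide, 9 mm thick, 100 g, two in each stack; axes and origin as for the tall tiles. Stays leaning in the rack.
- short_1a: Short bisque tile, 90 mm long, 60 mm wide, 9 mm thick, 100 g, two in each stack; axes and origin as for the tall tiles. Stays leaning in the rack.
- short_1b: Short bisque tile, 90 mm long, 60 mm wide, 9 mm thick, 100 g, two in each stack; axes and origin as for the tall tiles. Stays leaning in the rack.
- short_2a: Short bisque tile, 90 mm long, 60 mm wide, 9 mm thick, 100 g, two in each stack; axes and origin as for the tall tiles. Stays leaning in the rack.
- short_2b: Short bisque tile, 90 mm long, 60 mm wide, 9 mm thick, 100 g, two in each stack; axes and origin as for the tall tiles. Stays leaning in the rack.
- rail_mid (a point): Utensil rail, fixed: two steel rods 10 mm thick along y, 226 mm long; upper rod's axis 0.200 m high, lower 0.130 m and 2 mm further forward (-x); posts behind them (+x) at y = -0.105 and 0.105. A brass collar, 22 mm across, is fixed on the upper rod from y = 0.052 to 0.062. This point: middle of the upper rod's axis. The cup hangs on the -x side.
- cup: Steel brush cup, open box 50 x 60 x 70 mm, weighted foot 56 x 66 mm, 220 g; stands on the table. Origin: centre of its underside. Strap 24 wide (y), 5 mm thick at the back (x = 0.025 to 0.030) rises to z = 0.162; above z = 0.12 is the finger tab. Hook behind it (+x), 24 mm wide: top's underside at z = 0.115, back leg from x = 0.045, flared below, down to z = 0.091: 15 mm for the rod.
- cup_hook (a point): Middle of the hook's room, where the upper rod's axis lies when the cup hangs: x = 0.0375, z = 0.110 of the cup; axes as the cup. With the hook against the collar, this point is at y = +0.040 of rail_mid. Hanging, the cup leans up to 0.06 rad.
- paste_pot: Small white paste pot, 56 mm across, 51 mm high, standing on the table; not part of the job, leave it alone. Origin: centre of its underside.
- stilt: Three-armed kiln stilt, 58 x 50 x 24 mm, standing on the table; not part of the job, leave it alone. Origin: centre of its underside.
Things that resemble listed ones, but are neither listed nor needed, are in the scene too. Leave any orange look-alike of the short_1b alone.

How it is judged:
By the outcome, as a careful person would: the job done as asked, in the order asked, and still so for the second after the job is handed in, with the robot touching nothing.
Of tall_0, tall_1, tall_2 only 2 to 3 are there at a start; the rules pass over those that are not, and their reading is None.
At some moment in a run one of cup may be knocked a few centimetres aside while the robot is not near it.
It also fails if it takes over 210 s, if anything falls off the work surface, if the arm or the gripper's body presses on something with over 40 N, if the wrist force passes 120 N, or if a joint passes its speed limit or range.

## Robot

A 6-joint arm with a two-finger parallel gripper is mounted at the origin on the work surface; the furniture and walls round the work are solid. World frame = base frame: x ahead of the robot, y to its left, z up, the work surface at z = 0. Lengths are in m, angles in rad, forces in N, time in s.
With the tool pointing down it reaches from about 0.25 to 0.775 m from the base axis. Payload 4 kg.
Tool frame: the origin (TCP) lies midway between the tips of the shut fingers; the grasp point (between the pads) lies 19 mm behind it (robot.hold_point_z is the distance from the TCP to the grasp point, in m); z points along the fingers, y is the line along which they close (so a half turn about z gives the same grasp; the last joint's range is limited). The gripper opens to 94 mm and grips with 3 to 60 N. Pads are 16 mm wide; open, the fingers measure 119 mm over their backs; the gripper's body (75 mm by 177 mm) begins 78 mm behind the grasp point.
Start: joints at [1.103, 0.087, 1.371, -0, 1.684, -0.103], TCP at [0.196, 0.514, 0.206] pointing down, gripper open.
Joint ranges: [-3.1, 3.1], [-0.76, 2.03], [0.27, 2.55], [-1.08, 4.22], [0.17, 2.65], [-2.57, 2.57]. Speed limits (rad/s): [2.79, 2.79, 3.14, 3.14, 3.14, 3.14].

## Interface

Orientations are given as [roll, pitch, yaw] about the fixed x, y, z axes, in that order (R = Rz(yaw) Ry(pitch) Rx(roll)).
In Python, from bench import readout, imaging, robot gives the robot as it stands.
- The arm moves only by the tool carry_out, never from a script. Its argument "motion" is text: rows parted by semicolons, each of 7 numbers parted by spaces: the shift along the tool's x, y, z each as a share of 200 mm, from -1 to 1, then the turn, a rotation vector about the tool's x, y, z each as a share of 120 degrees, from -1 to 1, then the opening, from 0 (shut) to 1 (fully open). A call has 1 to 12 rows; each row shifts and turns the commanded pose from where the row before left it, along the tool's axes as they then stand; what a row does not reach is not made up. A row lasts 1/8 s, in which the tool goes at most 62.5 mm and 10.7 degrees, less where a joint would pass 70% of its speed; a pose out of reach is approached as far as the arm can. A call with a number of a shift or a turn outside -1 to 1 is refused whole. A call with a gripper value outside its range is refused whole. The fingers move at their own pace and stop on an object; the grip force is fixed at half the most. Time passes only in rows, so rows that do not move let the fingers close. It gives the time, the measured TCP pose, the force, the opening and the grip force at its end, in the units of the state.
- readout.get_obs(): the state, without advancing time (a new reading comes with each control period).
- imaging.snapshot(name): name is "scene" or "side" or "wrist"; returns a dict with "pixels" (420x560x3 uint8, red, green, blue), "fx", "fy", "cx", "cy" (pixels), "dist_coeffs" ([k1, k2, p1, p2, k3] as OpenCV has them; the pictures are not rectified), "R" (3x3) and "t" (3): a world point X has camera coordinates R X + t. Camera axes: x right, y down, z forward; pixel columns grow to the right and rows downward; lengths in m; the calibration is good to about 2 mm. A picture is of the moment at which its call begins. There is no depth.
- robot.close_job(): hands the job in; it is judged then, once.
The state is a dict: "time": time; "joint_positions": joint angles; "qvel": joint speeds; "joint_torque": joint torques, N m; "tool_pos": TCP position; "ee_rot": TCP orientation; "wrist_force": force on the tool from outside, world axes, zero at the start; "wrist_torque": the same for the moment, N m; "width": finger opening in m; "finger_force": force on a finger pad.
Only numpy, scipy, OpenCV 4.12 (cv2) and the standard library are available. Lean on these libraries where they do the work, as an engineer would, in place of code of your own. Each camera call takes 0.05 s, during which the arm holds its last target. There are 200 camera calls.

## Working session

There is one attempt and no reset: what is moved stays moved. The work goes in short steps, Python scripts to look and compute and a tool call to move; the robot and the scene stay as the last step left them, time stands still between calls to the robot, and variables do not carry over. Pictures are saved under pics/ and viewed, at most 14 in all, crops included, and the job is handed in when it is done.

Besides the shell and the picture viewer there is one more tool, called as name(argument=value, ...) on one line, values as JSON. carry_out: Moves the arm, as the interface text tells. Its arguments: {"type":"object","properties":{"motion":{"type":"string"}},"required":["motion"]}

```bash
mkdir -p pics; ls; cat > h.py <<'E'
import numpy as np, cv2
from bench import readout, imaging, robot
from scipy.spatial.transform import Rotation as Ro
def snap(n,save=None):
    s=imaging.snapshot(n)
    if save: cv2.imwrite(f'pics/{save}.png',s['pixels'][:,:,::-1])
    return s
def K(s): return np.array([[s['fx'],0,s['cx']],[0,s['fy'],s['cy']],[0,0,1]])
def ray(s,uv):
    p=cv2.undistortPoints(np.array([[uv]],float),K(s),np.array(s['dist_coeffs']))[0,0]
    R=np.array(s['R']);t=np.array(s['t'])
    return -R.T@t, R.T@np.array([p[0],p[1],1])
def onz(s,uv,z):
    o,d=ray(s,uv); return o+d*(z-o[2])/d[2]
def tri(s1,u1,s2,u2):
    o1,d1=ray(s1,u1);o2,d2=ray(s2,u2)
    a=np.linalg.lstsq(np.c_[d1,-d2],o2-o1,rcond=None)[0]
    p=o1+a[0]*d1;q=o2+a[1]*d2
    return (p+q)/2,np.linalg.norm(p-q)
def proj(s,X):
    X=np.atleast_2d(X).astype(float)
    return cv2.projectPoints(X,cv2.Rodrigues(np.array(s['R']))[0],np.array(s['t'],float),K(s),np.array(s['dist_coeffs']))[0][:,0]
E
python3 - <<'E'
from h import *
for n in ['scene','side','wrist']:
    s=snap(n,n+'0'); R=np.array(s['R']);print(n,-R.T@s['t'],R[2],s['fx'])
print(readout.get_obs(),robot.hold_point_z)
E
```

```text
pics
scene [-0.12392135 -0.97638559  1.07075319] [ 0.38951562  0.66176902 -0.64057736] 484.70600926222494
side [0.47187009 1.22402847 0.634944  ] [-0.04158372 -0.92475611 -0.37828155] 517.3190143650088
wrist [0.13219007 0.5387304  0.38408983] [ 0.22177847 -0.08687201 -0.97121963] 289.51214998852015
{'time': 0.15, 'joint_positions': array([ 1.10289885e+00,  8.77699604e-02,  1.37188113e+00, -3.36322621e-06,
        1.68357738e+00, -1.03098627e-01]), 'qvel': array([-0.00052762, -0.00198094, -0.00520305,  0.00044685, -0.00194913,
        0.00204677]), 'joint_torque': array([ 1.69886804e-03, -3.40639830e+01, -3.02794790e+01,  7.18411943e-02,
        3.05304013e-02, -9.73431725e-05]), 'tool_pos': array([0.19603852, 0.51343973, 0.20459456]), 'ee_rot': array([-3.13996518e+00, -1.65027096e-04,  2.77679329e+00]), 'wrist_force': array([-0.04322464,  0.26920608,  0.44938314]), 'wrist_torque': array([ 0.03075541, -0.04450042, -0.01648137]), 'finger_force': 0.0, 'width': 0.09395069899452889} 0.0188
```

View pics/scene0.png

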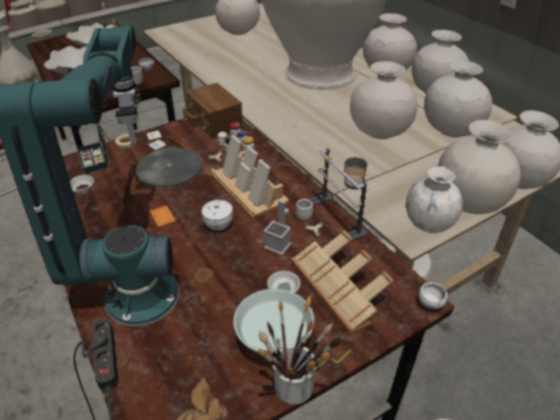

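View pics/side0.png

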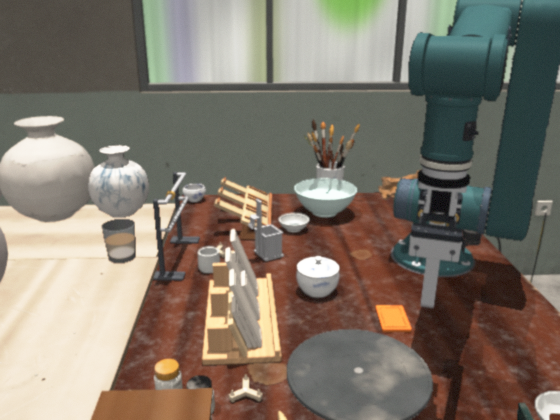

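Scene: rack at (248,185), cup at (277,235), rail (345,180), tray (335,285), a grey pot by (304,209), stilts at (314,229) and (215,156), orange tile at (162,216). Side: rack at (240,315), cup (268,240). Now close crops.

```bash
python3 - <<'E'
import cv2,numpy as np
a=cv2.imread('pics/scene0.png');b=cv2.imread('pics/side0.png')
r=lambda im,x,y,w,h,W,H:cv2.resize(im[y:y+h,x:x+w],(W,H),interpolation=cv2.INTER_CUBIC)
cv2.imwrite('pics/c1.png',np.hstack([r(a,205,125,100,100,400,600)[:, :],r(b,195,220,90,150,360,600)]) if 0 else np.hstack([r(a,205,120,90,130,415,600),r(b,195,225,90,140,385,600)]))
cv2.imwrite('pics/c2.png',np.hstack([r(a,255,140,150,190,474,600),r(b,150,165,130,240//1,325,600)]))
E
```

```text
(no output)
```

View pics/c1.png

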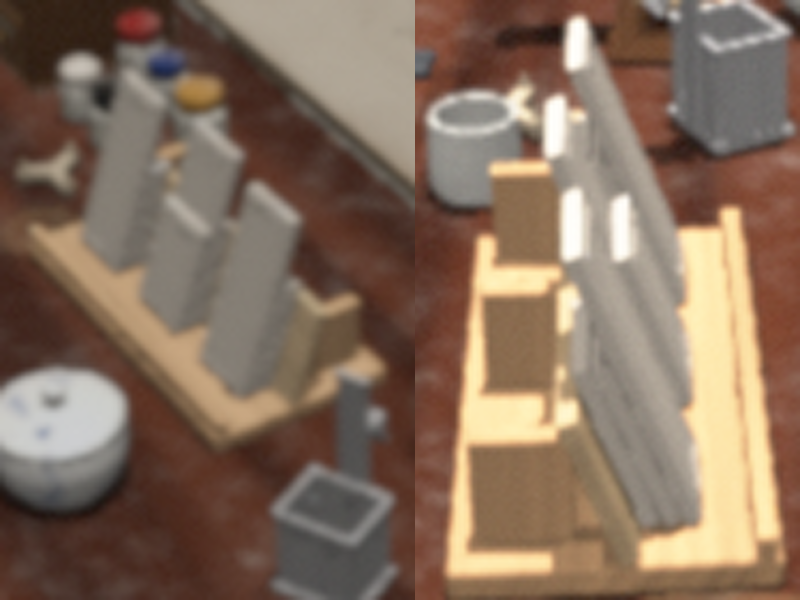

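View pics/c2.png

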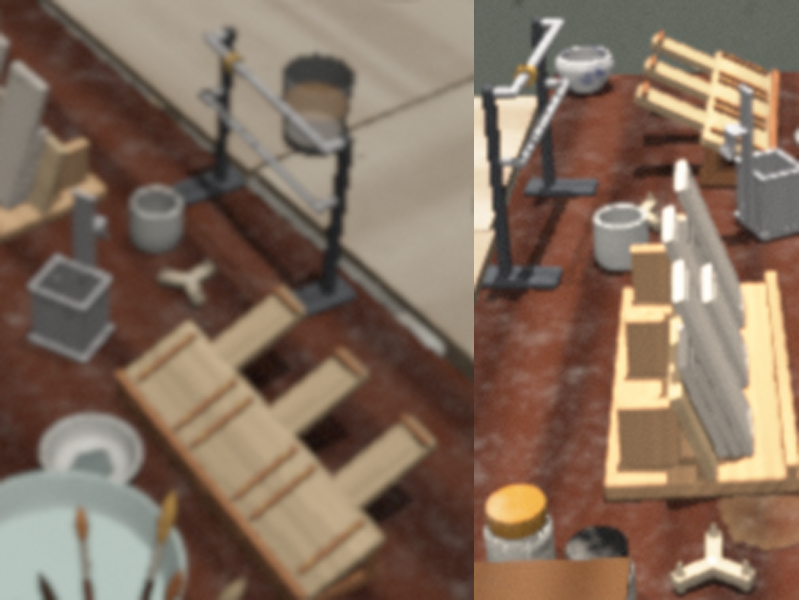

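Left: all three stacks have a tall tile (tops at scene (236,137), (252,149), (263,162)); outer two at front, the middle one behind a short. The cup with strap/hook is the box at scene (278,235); paste pot is the grey pot (304,209) next to rail vs lidded white bowl (217,214) – neither needed. Rail collar is at the far (+y) end, scene (327,157). Measure roughly.

```bash
python3 - <<'E'
from h import *
np.set_printoptions(precision=4,suppress=True)
a=snap('scene');b=snap('side')
c1=lambda x,y:(205+x/4.611,120+y/4.615)
c2=lambda x,y:(255+x/3.16,140+y/3.158)
s1=lambda x,y:(195+(x-415)/4.278,225+y/4.286)
s2=lambda x,y:(150+(x-474)/2.5,165+y/2.5)
for n,p in dict(frontR=(220,440),frontL=(32,225),backR=(383,362)).items(): print(n,onz(a,c1(*p),.014))
for n,p in dict(nearF=(787,575),nearB=(447,575)).items(): print(n,onz(b,s1(*p),.01))
for n,p,q in [('top0',(145,92),(578,45)),('top1',(215,145),(556,130)),('top2',(275,208),(573,220)),('short',(188,215),(622,225))][0:0]: pass
# tops: scene left=+y ; side near=+y
print('tall +y',tri(a,c1(145,92),b,s1(573,225)));print('tall 0',tri(a,c1(215,147),b,s1(556,130)));print('tall -y',tri(a,c1(275,208),b,s1(578,45)))
print('rail +y end',tri(a,c2(210,38),b,s2(495,92)),'-y end',tri(a,c2(335,143),b,s2(552,22)),'collar',tri(a,c2(230,60),b,s2(522,73)))
print('cup foot front',onz(a,c2(78,357),0),'foot L',onz(a,c2(32,322),0),'foot R',onz(a,c2(112,325),0))
print('cup strap top',tri(a,c2(86,195),b,s2(746,90)))
print('tray lowL',onz(a,c2(120,377),.02),'lowR',onz(a,c2(308,595),.02))
print('tong ends',[onz(a,c2(*p),.1) for p in [(288,297),(350,355),(420,425)]])
print('pot',onz(a,c2(155,205),.05),'stilt',onz(a,c2(188,283),.01), 'orange', onz(a,(162,216),0))
E
```

```text
frontR [0.4398 0.1228 0.014 ]
frontL [0.4417 0.4433 0.014 ]
backR [0.5885 0.1357 0.014 ]
nearF [0.4268 0.4286 0.01  ]
nearB [0.5766 0.4224 0.01  ]
tall +y (array([0.5183, 0.3693, 0.1546]), np.float64(7.518954711048376e-05))
tall 0 (array([0.5289, 0.2747, 0.1526]), np.float64(0.0022986904180205014))
tall -y (array([0.5232, 0.1791, 0.1539]), np.float64(0.0012630382731666932))
rail +y end (array([0.6937, 0.0907, 0.199 ]), np.float64(0.010564284182063476)) -y end (array([ 0.6748, -0.1268,  0.2018]), np.float64(0.00574750286749795)) collar (array([0.6791, 0.0408, 0.2018]), np.float64(0.002564533997823386))
cup foot front [ 0.4298 -0.0646  0.    ] foot L [0.4168 0.0024 0.    ] foot R [ 0.4827 -0.0443  0.    ]
cup strap top (array([ 0.4652, -0.0212,  0.1588]), np.float64(0.00417634292670874))
tray lowL [ 0.4392 -0.1258  0.02  ] lowR [ 0.4338 -0.4223  0.02  ]
tong ends [array([ 0.5846, -0.1876,  0.1   ]), array([ 0.5848, -0.2781,  0.1   ]), array([ 0.5816, -0.3765,  0.1   ])]
pot [0.5904 0.0405 0.05  ] stilt [ 0.5765 -0.0425  0.01  ] orange [0.1814 0.3013 0.    ]
```

```bash
cat >> h.py <<'E'
def toolR(dep,yaw=0.):  # tool z depressed dep deg below +x, tool y along +Y, yawed
    d=np.radians(dep); z=np.array([np.cos(d),0,-np.sin(d)]);y=np.array([0,1.,0])
    return Ro.from_euler('z',yaw)*Ro.from_matrix(np.c_[np.cross(y,z),y,z])
def cur():
    o=readout.get_obs(); return np.array(o['tool_pos']),Ro.from_euler('xyz',o['ee_rot']),o
def plan(goals,start=None,step=.05,grip=1.):
    """goals: list of (pos,R) TCP"""
    p,R=start or cur()[:2]
    for g in goals:
        gp,gR=np.array(g[0]),g[1]; st=g[2] if len(g)>2 else step
        rv=(R.inv()*gR).as_rotvec(); dp=gp-p
        N=int(max(1,np.ceil(np.linalg.norm(dp)/st),np.ceil(np.degrees(np.linalg.norm(rv))/9.5)))
        out=[]
        for i in range(N):
            sh=R.inv().apply(dp/N)/.2; R=R*Ro.from_rotvec(rv/N)
            out.append(' '.join(f'{v:.4f}' for v in sh)+' '+' '.join(f'{v:.4f}' for v in rv/N/np.radians(120))+f' {grip}')
        p=gp; R=gR; print(N,'; '.join(out))
E
python3 - <<'E'
from h import *
plan([((.30,.40,.32),toolR(70)),((.40,.275,.27),toolR(45))])
E
```

```text
4 -0.1719 -0.0865 -0.1438 -0.0077 -0.0412 -0.0431 1.0; -0.1754 -0.0999 -0.1303 -0.0077 -0.0412 -0.0431 1.0; -0.1764 -0.1138 -0.1168 -0.0077 -0.0412 -0.0431 1.0; -0.1750 -0.1279 -0.1036 -0.0077 -0.0412 -0.0431 1.0
4 -0.0961 -0.1563 0.1015 0.0000 -0.0521 0.0000 1.0; -0.0845 -0.1563 0.1113 0.0000 -0.0521 0.0000 1.0; -0.0718 -0.1562 0.1199 0.0000 -0.0521 0.0000 1.0; -0.0584 -0.1562 0.1270 0.0000 -0.0521 0.0000 1.0
```

carry_out(motion="-0.172 -0.087 -0.144 -0.008 -0.041 -0.043 1; -0.175 -0.1 -0.13 -0.008 -0.041 -0.043 1; -0.176 -0.114 -0.117 -0.008 -0.041 -0.043 1; -0.175 -0.128 -0.104 -0.008 -0.041 -0.043 1; -0.096 -0.156 0.102 0 -0.052 0 1; -0.085 -0.156 0.111 0 -0.052 0 1; -0.072 -0.156 0.12 0 -0.052 0 1; -0.058 -0.156 0.127 0 -0.052 0 1; 0 0 0 0 0 0 0.8; 0 0 0 0 0 0 0.8")

```text
time: 1.5
tool_pos: [0.4002, 0.2762, 0.2718]
ee_rot: [3.132, 0.785, 3.135]
wrist_force: [-0.4, 0.4, 0.5]
width: 0.0778
finger_force: 0.0
```

```bash
python3 - <<'E'
from h import *
s=snap('wrist','w1');p,R,o=cur();print(o['time'],p,R.as_matrix().round(3),o['joint_positions'],o['width'])
import pickle;pickle.dump(s,open('w1.pkl','wb'))
E
```

```text
1.55 [0.40046959 0.27677184 0.27282061] [[-0.707 -0.     0.707]
 [ 0.005  1.     0.006]
 [-0.707  0.007 -0.707]] [ 0.88326563 -0.46061071  1.89962767 -0.62034343  1.20633828 -0.60816018] 0.07593076703992017
```

View pics/w1.png

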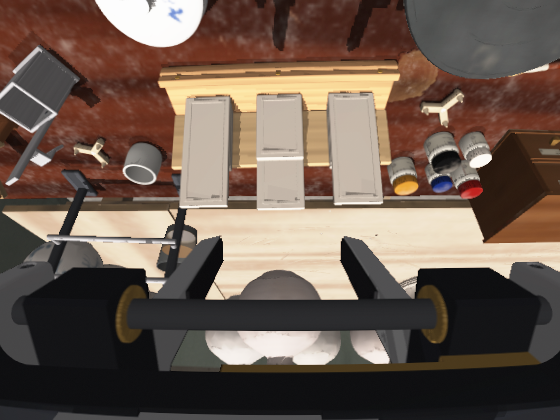

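Wrist view (inverted): three talls – left/−y quad (187,96)-(230,209), middle tall behind the short (top edge row 208, x 257–304), right/+y (329,94)-(383,204); cup at (35,90), pot (143,163), stilt (93,150), plus a second stilt (442,106); orange look-alike not in this view.

```bash
python3 - <<'E'
from h import *
import pickle
np.set_printoptions(precision=4,suppress=True)
s=pickle.load(open('w1.pkl','rb'));im=s['pixels'].astype(int)
sat=im.max(2)-im.min(2); m=((sat<32)&(im.max(2)>110)).astype(np.uint8)
for nm,(x0,x1,y0,y1) in dict(neg=(178,240,88,215),mid=(248,312,88,215),pos=(322,390,88,212)).items():
    mm=np.zeros_like(m);mm[y0:y1,x0:x1]=m[y0:y1,x0:x1]
    mm=cv2.morphologyEx(mm,cv2.MORPH_OPEN,np.ones((5,5)))
    c=max(cv2.findContours(mm,0,1)[0],key=cv2.contourArea)
    # side edges by row: fit lines
    def edges(r0,r1):
        rows=np.arange(r0,r1);L=[];Rr=[]
        for r in rows:
            k=np.where(mm[r])[0]; L.append(k.min()-.5);Rr.append(k.max()+.5)
        return np.polyfit(rows,L,1),np.polyfit(rows,Rr,1)
    ys=c[:,0,1];print(nm,cv2.contourArea(c),'rows',ys.min(),ys.max())
    q=cv2.approxPolyDP(c,6,True)[:,0];print(q.tolist())
    for r0,r1 in ((105,150),(165,200)):
        a,b=edges(r0,r1)
        for r,z in ((ys.min()-.5,.019),(ys.max()+.5,.1585)):
            l,rr=onz(s,(np.polyval(a,r),r),z),onz(s,(np.polyval(b,r),r),z)
            print(r,l,rr,'w',np.linalg.norm(l-rr),'mid',(l+rr)/2)
E
```

```text
neg 4875.5 rows 97 208
[[229, 97], [187, 99], [181, 208], [226, 206]]
96.5 [0.4705 0.1512 0.019 ] [0.4716 0.2091 0.019 ] w 0.057884428560372195 mid [0.4711 0.1802 0.019 ]
208.5 [0.53   0.1487 0.1585] [0.5307 0.2093 0.1585] w 0.0606363039066564 mid [0.5304 0.179  0.1585]
96.5 [0.4706 0.1543 0.019 ] [0.4716 0.2087 0.019 ] w 0.05438713871272605 mid [0.4711 0.1815 0.019 ]
208.5 [0.53   0.147  0.1585] [0.5307 0.2094 0.1585] w 0.06233090482733868 mid [0.5304 0.1782 0.1585]
mid 5176.0 rows 94 209
[[299, 94], [257, 96], [257, 209], [304, 208]]
93.5 [0.4674 0.2455 0.019 ] [0.4677 0.3045 0.019 ] w 0.058948773510652926 mid [0.4675 0.275  0.019 ]
209.5 [0.5335 0.2463 0.1585] [0.5341 0.3068 0.1585] w 0.06054160763367914 mid [0.5338 0.2765 0.1585]
93.5 [0.4674 0.2491 0.019 ] [0.4677 0.3011 0.019 ] w 0.05202940461456353 mid [0.4675 0.2751 0.019 ]
209.5 [0.5335 0.2452 0.1585] [0.5341 0.3075 0.1585] w 0.062341416156011596 mid [0.5338 0.2763 0.1585]
pos 5243.0 rows 93 205
[[329, 94], [334, 204], [380, 203], [372, 94]]
92.5 [0.4661 0.337  0.019 ] [0.4656 0.3992 0.019 ] w 0.06221711495823367 mid [0.4658 0.3681 0.019 ]
205.5 [0.5251 0.3387 0.1585] [0.5257 0.4047 0.1585] w 0.06602027031682108 mid [0.5254 0.3717 0.1585]
92.5 [0.4661 0.3358 0.019 ] [0.4656 0.3993 0.019 ] w 0.0634846036190008 mid [0.4658 0.3676 0.019 ]
205.5 [0.5251 0.3424 0.1585] [0.5257 0.404  0.1585] w 0.061582219811182316 mid [0.5254 0.3732 0.1585]
```

```bash
cat >> h.py <<'E'
LEAN=np.radians(20)
def rackgrasp(top,dep=55,yaw=.026,dz=.025):
    R=toolR(dep,yaw); d=R.apply([0,0,1]); w=Ro.from_euler('z',yaw)
    G=np.array(top)+w.apply([.0045*np.cos(LEAN)-dz*np.sin(LEAN),0,-.0045*np.sin(LEAN)-dz*np.cos(LEAN)])
    return G+.0188*d,R,d
E
python3 - <<'E'
from h import *
t,R,d=rackgrasp((.5304,.179,.159))
print(t)
plan([(t-.08*d,R),(t,R,.02)],grip=.8)
E
```

```text
[0.53685917 0.17916798 0.11856854]
4 -0.0021 -0.1244 0.1577 -0.0013 0.0209 -0.0029 0.8; -0.0083 -0.1248 0.1572 -0.0013 0.0209 -0.0029 0.8; -0.0144 -0.1253 0.1563 -0.0013 0.0209 -0.0029 0.8; -0.0204 -0.1258 0.1552 -0.0013 0.0209 -0.0029 0.8
5 0.0000 0.0000 0.0800 0.0000 0.0000 0.0000 0.8; 0.0000 0.0000 0.0800 0.0000 0.0000 0.0000 0.8; 0.0000 0.0000 0.0800 0.0000 0.0000 0.0000 0.8; 0.0000 0.0000 0.0800 0.0000 0.0000 0.0000 0.8; 0.0000 0.0000 0.0800 0.0000 0.0000 0.0000 0.8
```

carry_out(motion="-0.002 -0.124 0.158 -0.001 0.021 -0.003 0.8; -0.008 -0.125 0.157 -0.001 0.021 -0.003 0.8; -0.014 -0.125 0.156 -0.001 0.021 -0.003 0.8; -0.02 -0.126 0.155 -0.001 0.021 -0.003 0.8; 0 0 0 0 0 0 0.8")

```text
time: 2.17
tool_pos: [0.4921, 0.1747, 0.1821]
ee_rot: [-3.135, 0.607, -3.118]
wrist_force: [-0.6, -0.8, -0.3]
width: 0.0753
finger_force: 0.0
```

```bash
python3 - <<'E'
from h import *
s=snap('wrist','w2');p,R,o=cur();print(p,R.as_matrix().round(3))
t,R,d=rackgrasp((.5304,.179,.159));plan([(t,R,.02)],grip=.8)
E
```

```text
[0.49158245 0.1759635  0.1829157 ] [[-0.82  -0.022  0.572]
 [-0.021  1.     0.009]
 [-0.572 -0.005 -0.82 ]]
4 -0.0005 0.0031 0.0984 -0.0007 -0.0002 -0.0001 0.8; -0.0004 0.0030 0.0984 -0.0007 -0.0002 -0.0001 0.8; -0.0004 0.0028 0.0984 -0.0007 -0.0002 -0.0001 0.8; -0.0003 0.0027 0.0984 -0.0007 -0.0002 -0.0001 0.8
```

View pics/w2.png

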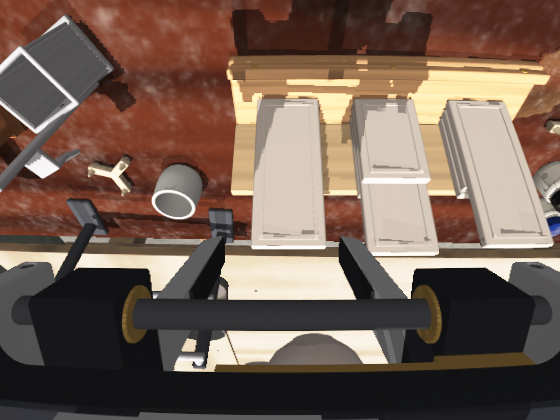

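The tile (252–325, rows 98–248) is centred between the fingers (midline ≈ 283); proceed.

carry_out(motion="0 0.003 0.098 -0.001 0 0 0.8; 0 0.003 0.098 -0.001 0 0 0.8; 0 0.003 0.098 -0.001 0 0 0.8; 0 0.003 0.098 -0.001 0 0 0.8; 0 0 0 0 0 0 0.8; 0 0 0 0 0 0 0.3; 0 0 0 0 0 0 0.3; 0 0 0 0 0 0 0.3; 0 0 0 0 0 0 0.3; 0 0 0 0 0 0 0.3")

```text
time: 3.48
tool_pos: [0.5352, 0.18, 0.1185]
ee_rot: [3.138, 0.61, -3.114]
wrist_force: [-2.6, 2.4, 4.4]
width: 0.0597
finger_force: 30.0
```

```bash
python3 - <<'E'
from h import *
np.set_printoptions(precision=4,suppress=True)
p,R,o=cur();print(p,R.as_matrix().round(3),o['width'],o['finger_force'])
w=snap('wrist');a=snap('scene');b=snap('side')
import pickle;pickle.dump((w,a,b),open('g1.pkl','wb'))
up=np.array([np.sin(LEAN),0,np.cos(LEAN)])
plan([(p+.115*up,R,.015)],start=(p,R),grip=.2)
E
```

```text
[0.5352 0.18   0.1185] [[-0.819 -0.029  0.573]
 [-0.023  1.     0.019]
 [-0.573  0.003 -0.819]] 0.05971165867320839 30.002930760383606
8 -0.0588 -0.0005 -0.0413 0.0000 0.0000 0.0000 0.2; -0.0588 -0.0005 -0.0413 0.0000 0.0000 0.0000 0.2; -0.0588 -0.0005 -0.0413 0.0000 0.0000 0.0000 0.2; -0.0588 -0.0005 -0.0413 0.0000 0.0000 0.0000 0.2; -0.0588 -0.0005 -0.0413 0.0000 0.0000 0.0000 0.2; -0.0588 -0.0005 -0.0413 0.0000 0.0000 0.0000 0.2; -0.0588 -0.0005 -0.0413 0.0000 0.0000 0.0000 0.2; -0.0588 -0.0005 -0.0413 0.0000 0.0000 0.0000 0.2
```

carry_out(motion="-0.05 0 -0.046 0 0 0 0.3; -0.055 0 -0.046 0 0 0 0.3; -0.059 0 -0.045 0 0 0 0.3; -0.059 0 -0.045 0 0 0 0.3; -0.059 0 -0.045 0 0 0 0.3; -0.059 0 -0.045 0 0 0 0.3; -0.059 0 -0.045 0 0 0 0.3; -0.059 0 -0.045 0 0 0 0.3; 0 0 0 0 0 0 0.3; 0 0 0 0 0 0 0.3")

```text
time: 4.88
tool_pos: [0.5681, 0.1801, 0.228]
ee_rot: [3.141, 0.606, -3.113]
wrist_force: [0.2, -0.3, -1.3]
width: 0.0597
finger_force: 30.0
```

```bash
python3 - <<'E'
from h import *
p,R,o=cur();print(p,R.as_matrix().round(3),o['width'],o['finger_force'],o['wrist_force'])
w=snap('wrist','w3');a=snap('scene','sc3')
cv2.imwrite('pics/c3.png',np.hstack([cv2.resize(w['pixels'][:,:,::-1],(440,330)),cv2.resize(a['pixels'][110:250,190:350,::-1],(360,330))]))
E
```

```text
[0.56811704 0.18013326 0.22795792] [[-0.821 -0.029  0.57 ]
 [-0.024  1.     0.017]
 [-0.57   0.001 -0.822]] 0.05969322138033582 29.998517632484436 [ 0.24026213 -0.33044231 -1.26874088]
```

View pics/c3.png

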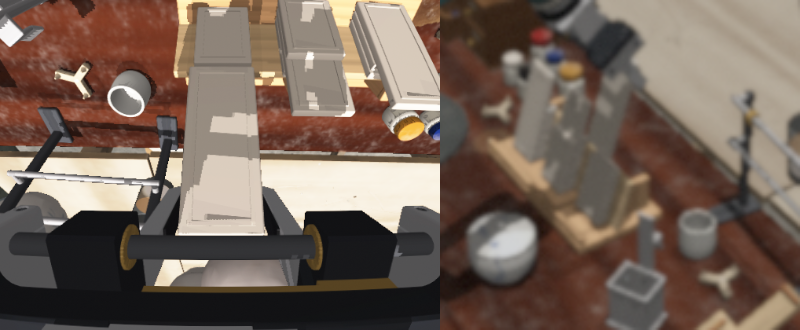

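Tile held square (59.7 mm), shorts remain leaning. Now to a view of the tray.

```bash
python3 - <<'E'
from h import *
p,R,o=cur()
plan([((.50,.15,.34),toolR(55),.045),((.42,-.17,.36),toolR(55),.045)],grip=.3)
E
```

```text
3 -0.0126 -0.0468 -0.2195 0.0027 -0.0008 0.0038 0.3; -0.0133 -0.0479 -0.2192 0.0027 -0.0008 0.0038 0.3; -0.0141 -0.0491 -0.2189 0.0027 -0.0008 0.0038 0.3
8 0.0338 -0.2000 -0.0389 0.0000 0.0000 0.0000 0.3; 0.0338 -0.2000 -0.0389 0.0000 0.0000 0.0000 0.3; 0.0338 -0.2000 -0.0389 0.0000 0.0000 0.0000 0.3; 0.0338 -0.2000 -0.0389 0.0000 0.0000 0.0000 0.3; 0.0338 -0.2000 -0.0389 0.0000 0.0000 0.0000 0.3; 0.0338 -0.2000 -0.0389 0.0000 0.0000 0.0000 0.3; 0.0338 -0.2000 -0.0389 0.0000 0.0000 0.0000 0.3; 0.0338 -0.2000 -0.0389 0.0000 0.0000 0.0000 0.3
```

carry_out(motion="-0.013 -0.047 -0.22 0.003 -0.001 0.004 0.3; -0.013 -0.048 -0.22 0.003 -0.001 0.004 0.3; -0.014 -0.049 -0.22 0.003 -0.001 0.004 0.3; 0.034 -0.2 -0.039 0 0 0 0.3; 0.034 -0.2 -0.039 0 0 0 0.3; 0.034 -0.2 -0.039 0 0 0 0.3; 0.034 -0.2 -0.039 0 0 0 0.3; 0.034 -0.2 -0.039 0 0 0 0.3; 0.034 -0.2 -0.039 0 0 0 0.3; 0.034 -0.2 -0.039 0 0 0 0.3; 0.034 -0.2 -0.039 0 0 0 0.3; 0 0 0 0 0 0 0.3")

```text
time: 6.48
tool_pos: [0.4177, -0.1732, 0.3598]
ee_rot: [3.14, 0.612, 3.131]
wrist_force: [0.0, 0.7, -1.6]
width: 0.0592
finger_force: 30.0
```

```bash
python3 - <<'E'
from h import *
p,R,o=cur();print(p,R.as_matrix().round(3),o['joint_positions'])
w=snap('wrist','w4')
import pickle;pickle.dump(w,open('w4.pkl','wb'))
cv2.imwrite('pics/w4b.png',cv2.resize(w['pixels'][:315,:,::-1],(800,450),interpolation=cv2.INTER_CUBIC))
E
```

```text
[ 0.4177038  -0.17317261  0.35978361] [[-0.819  0.01   0.574]
 [ 0.008  1.    -0.005]
 [-0.574  0.001 -0.819]] [-0.87663748 -0.53292297  1.69239006  0.45366672  1.55816497 -2.34403922]
```

View pics/w4b.png

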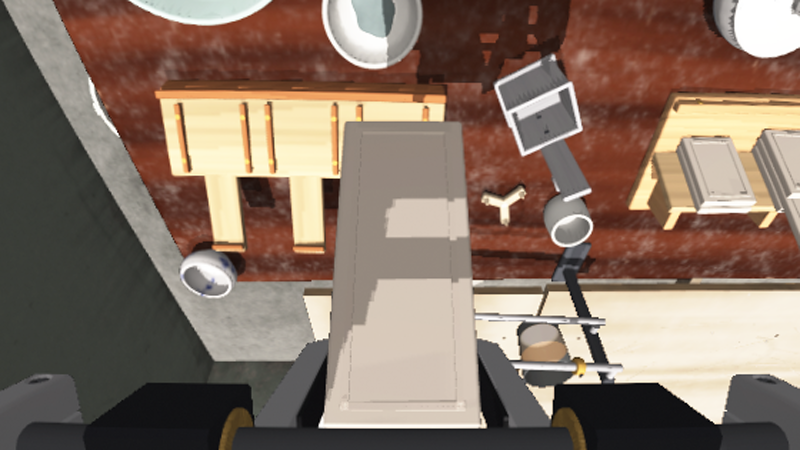

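Wrist: tray lip at (160–446,93), cheeks at x≈181,245,269,335,361 (zoomed), tongues at (226,210),(308,210), their end stops at row 248; cup at (540,100), pot (568,218), rail bars at (540,320),(560,368) with collar at (578,368). Extract the orange strips numerically.

```bash
python3 - <<'E'
from h import *
import pickle
w=pickle.load(open('w4.pkl','rb'))
_,a,b=pickle.load(open('g1.pkl','rb'))
for nm,s,(x0,x1,y0,y1) in (('w',w,(100,320,50,182)),('a',a,(285,400,225,335)),('b',b,(205,290,165,245))):
    hsv=cv2.cvtColor(s['pixels'],cv2.COLOR_RGB2HSV).astype(int)
    sub=hsv[y0:y1,x0:x1]
    for q in ((110,85),(300//2,110)) if nm=='w' else (): print(q,hsv[q[1],q[0]])
    # strips: sample colours
    m=((sub[...,0]<16)&(sub[...,1]>100)&(sub[...,2]>140)).astype(np.uint8)
    n,l,st,c=cv2.connectedComponentsWithStats(m)
    print(nm,[(st[i].tolist()[4],(c[i]+[x0,y0]).round(1).tolist(),st[i][:4].tolist()) for i in range(1,n) if st[i][4]>6])
for q in ((127,95),(172,95),(115,66),(140,95)): print(q,cv2.cvtColor(w['pixels'],cv2.COLOR_RGB2HSV)[q[1],q[0]])
r=lambda im,x,y,ww,h,W,H:cv2.resize(im['pixels'][y:y+h,x:x+ww,::-1],(W,H),interpolation=cv2.INTER_CUBIC)
cv2.imwrite('pics/c5.png',np.vstack([r(w,105,55,160,64*2-4,640,496)[:,:],np.zeros((4,640,3),np.uint8)]))
E
```

```text
(110, 85) [  6 169  98]
(150, 110) [ 25  45 254]
w [(1245, [209.4, 66.6], [8, 11, 205, 13]), (7, [133.0, 60.0], [30, 10, 7, 1]), (10, [208.5, 61.0], [104, 11, 10, 1]), (8, [245.5, 62.0], [142, 12, 8, 1]), (28, [123.6, 76.0], [22, 22, 4, 9]), (26, [169.3, 76.2], [68, 22, 4, 9]), (25, [186.7, 76.0], [85, 23, 4, 8]), (30, [233.5, 77.0], [132, 23, 4, 9]), (31, [251.4, 77.9], [149, 24, 5, 11]), (31, [297.6, 79.2], [196, 25, 4, 10]), (91, [188.5, 97.0], [86, 31, 6, 32]), (89, [126.7, 96.6], [24, 32, 7, 30]), (94, [171.5, 97.4], [69, 34, 7, 28]), (115, [234.3, 97.7], [132, 35, 5, 27]), (18, [130.3, 117.4], [29, 64, 5, 7]), (20, [174.0, 117.5], [72, 64, 5, 7]), (19, [190.3, 117.8], [89, 64, 4, 7]), (20, [235.0, 118.2], [133, 65, 4, 7]), (21, [124.1, 121.6], [19, 66, 15, 8]), (7, [191.0, 124.0], [88, 74, 7, 1]), (13, [148.5, 163.0], [48, 107, 3, 13]), (14, [232.6, 163.6], [131, 111, 4, 6]), (11, [193.3, 164.6], [92, 113, 4, 4]), (8, [175.5, 165.5], [74, 115, 4, 2]), (39, [126.4, 169.2], [22, 116, 10, 8]), (9, [204.0, 166.9], [102, 116, 4, 4]), (74, [160.2, 173.4], [49, 121, 23, 6]), (15, [195.3, 172.5], [93, 121, 5, 4]), (89, [215.1, 174.6], [105, 121, 22, 7]), (8, [188.1, 174.1], [87, 123, 3, 3])]
a [(9, [345.0, 233.7], [58, 6, 6, 7]), (38, [307.2, 252.4], [14, 21, 17, 14]), (17, [365.6, 253.7], [78, 26, 6, 7]), (217, [322.4, 293.4], [7, 32, 60, 72]), (27, [320.1, 267.1], [30, 38, 11, 9]), (34, [325.8, 272.4], [35, 41, 14, 13]), (25, [387.1, 275.7], [99, 47, 8, 8]), (30, [338.4, 289.4], [48, 60, 13, 10]), (38, [345.3, 294.4], [54, 63, 15, 13]), (41, [360.7, 311.6], [69, 80, 16, 14])]
b [(10, [224.0, 179.5], [18, 13, 3, 4]), (11, [221.2, 188.9], [15, 22, 3, 5]), (22, [217.8, 199.5], [10, 32, 6, 7]), (12, [286.2, 204.2], [80, 38, 4, 4]), (7, [235.4, 205.7], [28, 40, 6, 3])]
(127, 95) [ 13 154 232]
(172, 95) [ 12 158 226]
(115, 66) [ 14 148 242]
(140, 95) [ 24  62 252]
```

View pics/c5.png

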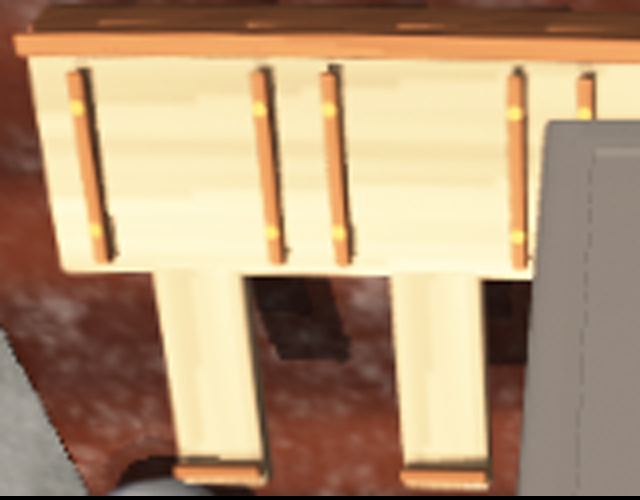

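```bash
cat > tray.py <<'E'
from h import *
import pickle
from scipy.optimize import least_squares
w=pickle.load(open('w4.pkl','rb'));_,a,b=pickle.load(open('g1.pkl','rb'))
W=lambda x,y:(105+x/4-.4,55+y/4-.4)
obs=[]
for yc,l,u in ((-.095-.0345,(77,72),(104,260)),(-.095+.0345,(260,70),(277,262)),(-.0345,(330,68),(344,262)),(.0345,(515,70),(518,265))):
    obs+=[(w,(-.073,yc,.007),W(*l),1),(w,(-.003,yc,.007),W(*u),1)]
for y,u in ((-.113,(176,466)),(-.077,(264,466)),(-.018,(403,466)),(.018,(488,466))): obs.append((w,(.078,y,.007),W(*u),1))
for y,u in zip((.095+.0345,.095-.0345,.0345,-.0345,-.095+.0345,-.095-.0345),((307.2,252.4),(320.1,267.1),(325.8,272.4),(338.4,289.4),(345.3,294.4),(360.7,311.6))): obs.append((a,(-.038,y,.007),u,.7))
for y,u,v in zip((.095,0,-.095),((345,233.7),(365.6,253.7),(387.1,275.7)),((217.8,199.5),(221.2,188.9),(224,179.5))): obs+=[(a,(.08,y,.005),u,.7),(b,(.08,y,.005),v,.7)]
def TR(q): return Ro.from_euler('z',q[3])*Ro.from_euler('y',-q[4])
def f(q):
    r=[]
    for s,X,u,k in obs: r.append(k*(proj(s,TR(q).apply(X)+q[:3])[0]-u))
    return np.ravel(r)
if __name__=='__main__':
    np.set_printoptions(precision=4,suppress=True)
    for free in (4,5):
        g=lambda v:f(np.r_[v,[np.radians(25)]][:5])
        q=least_squares(g,np.r_[.51,-.28,.06,0,np.radians(25)][:free],loss='soft_l1',x_scale=.1).x
        print(q,np.degrees(q[3:]));print(g(q).reshape(-1,2).round(1).tolist())
E
python3 tray.py
```

```text
[ 0.5061 -0.2802  0.0604 -0.035 ] [-2.0037]
[[-0.5, -0.5], [0.3, 0.8], [-0.5, -0.2], [0.4, 0.5], [-0.5, 0.4], [0.2, 0.7], [-0.1, 0.4], [0.8, 0.5], [0.2, -0.6], [-0.5, -0.3], [-0.0, 0.1], [0.3, 0.5], [-0.1, 0.1], [-0.2, 0.1], [-0.6, 0.5], [0.3, -0.3], [-0.7, 0.6], [-0.9, 0.8], [-0.1, 0.9], [0.4, 0.4], [-0.8, 0.8], [0.1, 0.1], [-0.9, 0.5], [-0.0, -0.2]]
[ 0.5062 -0.2803  0.06   -0.0329  0.4528] [-1.8833 25.9435]
[[-0.1, -0.4], [0.3, 0.8], [-0.3, -0.2], [0.4, 0.5], [-0.4, 0.4], [0.2, 0.6], [-0.1, 0.3], [0.8, 0.4], [0.1, -0.4], [-0.6, -0.2], [-0.2, 0.2], [0.2, 0.5], [-0.1, 0.3], [-0.1, 0.3], [-0.6, 0.6], [0.4, -0.1], [-0.6, 0.8], [-0.8, 0.9], [-0.3, 0.8], [0.5, 0.2], [-0.9, 0.7], [0.2, -0.0], [-1.0, 0.4], [0.0, -0.4]]
```

```bash
cat >> h.py <<'E'
TQ=np.array([.5061,-.2802,.0604,-.0345,np.radians(25)])
TRAY=Ro.from_euler('z',TQ[3])*Ro.from_euler('y',-TQ[4])
RT=TRAY*Ro.from_matrix(np.c_[[0,0,-1],[0,1,0],[1,0,0]])
MID=np.array([-.0045,0,.075])
def place(Rel,g,pk,off=(0,0,0)):
    """TCP pose for tile mid at tray frame (0,pk,.0045)+off ; Rel=tile in tool, g=grip point in tile"""
    R=RT*Rel.inv(); P=TQ[:3]+TRAY.apply(np.array([0,pk,.0045])+off)
    return P+RT.apply(np.array(g)-MID)+.0188*R.apply([0,0,1]),R
E
python3 - <<'E'
from h import *
import pickle
np.set_printoptions(precision=4,suppress=True)
Rg=Ro.from_matrix([[-0.819,-0.029,0.573],[-0.023,1.,.019],[-.573,.003,-.819]])
Rel=Rg.inv()*Ro.from_euler('z',.026)*Ro.from_euler('y',20,degrees=True)
g=(-.0055,0,.1245)
w=pickle.load(open('w4.pkl','rb'))
p=np.array([ 0.4177038,-0.17317261,0.35978361]);R=Ro.from_matrix([[-.819,.01,.574],[.008,1,-.005],[-.574,.001,-.819]])
print('obs (242.2,85.4),(322.7,85.4)')
for dth in (-4,-2,0,2,4):
    rel=Rel*Ro.from_euler('y',dth,degrees=True); G=p-.0188*R.apply([0,0,1])
    print(dth,proj(w,[G+(R*rel).apply(np.array(c)-g) for c in ((-.009,-.03,0),(-.009,.03,0),(-.009,0,.15))]).round(1).tolist())
pickle.dump((Rel,g),open('rel.pkl','wb'))
p1,R1=place(Rel,g,.095,(0,0,.07)); print(p1,R1.apply([0,0,1]),place(Rel,g,.095)[0])
plan([((.50,-.18,.34),toolR(85,-.03),.04),(p1,R1,.04)],grip=.3)
E
```

```text
obs (242.2,85.4),(322.7,85.4)
-4 [[241.7, 101.5], [319.2, 101.6], [280.6, 303.0]]
-2 [[241.0, 97.3], [319.9, 97.5], [280.6, 303.5]]
0 [[240.3, 93.2], [320.6, 93.3], [280.6, 303.8]]
2 [[239.6, 89.0], [321.4, 89.2], [280.6, 304.1]]
4 [[238.8, 84.9], [322.2, 85.0], [280.6, 304.4]]
[ 0.5191 -0.1855  0.1312] [-0.1738  0.0101 -0.9847] [ 0.5486 -0.1865  0.0678]
4 -0.0692 -0.0102 0.0795 0.0011 0.0627 0.0026 0.3; -0.0790 -0.0097 0.0697 0.0011 0.0627 0.0026 0.3; -0.0875 -0.0090 0.0588 0.0011 0.0627 0.0026 0.3; -0.0945 -0.0084 0.0469 0.0011 0.0627 0.0026 0.3
6 -0.0008 -0.0041 0.1747 -0.0004 0.0209 0.0003 0.3; -0.0084 -0.0042 0.1745 -0.0004 0.0209 0.0003 0.3; -0.0160 -0.0044 0.1740 -0.0004 0.0209 0.0003 0.3; -0.0236 -0.0045 0.1731 -0.0004 0.0209 0.0003 0.3; -0.0312 -0.0046 0.1719 -0.0004 0.0209 0.0003 0.3; -0.0386 -0.0047 0.1704 -0.0004 0.0209 0.0003 0.3
```

carry_out(motion="-0.069 -0.01 0.08 0.001 0.063 0.003 0.3; -0.079 -0.01 0.07 0.001 0.063 0.003 0.3; -0.088 -0.009 0.059 0.001 0.063 0.003 0.3; -0.095 -0.008 0.047 0.001 0.063 0.003 0.3; -0.001 -0.004 0.175 0 0.021 0 0.3; -0.008 -0.004 0.175 0 0.021 0 0.3; -0.016 -0.004 0.174 0 0.021 0 0.3; -0.024 -0.005 0.173 0 0.021 0 0.3; -0.031 -0.005 0.172 0 0.021 0 0.3; -0.039 -0.005 0.17 0 0.021 0 0.3; 0 0 0 0 0 0 0.3; 0 0 0 0 0 0 0.3")

```text
time: 8.02
tool_pos: [0.5192, -0.1838, 0.1329]
ee_rot: [3.141, -0.176, 3.113]
wrist_force: [0.0, -0.8, -1.5]
width: 0.0596
finger_force: 30.0
```

```bash
python3 - <<'E'
from h import *
import pickle
np.set_printoptions(precision=4,suppress=True)
p,R,o=cur();print(p,R.as_matrix().round(3),o['joint_positions'],o['wrist_force'])
w=snap('wrist','w6');a=snap('scene','sc6');b=snap('side','sd6');pickle.dump((w,a,b,p,R),open('w6.pkl','wb'))
Rel,g=pickle.load(open('rel.pkl','rb'))
G=p-.0188*R.apply([0,0,1])
C=[(-.009,-.03,0),(-.009,.03,0),(-.009,.03,.15),(-.009,-.03,.15)]
X=[G+(R*Rel).apply(np.array(c)-g) for c in C]
print('tile w',proj(w,X).round(1).tolist(),'a',proj(a,X).round(1).tolist(),'b',proj(b,X).round(1).tolist())
r=lambda im,x,y,ww,h,W,H:cv2.resize(im['pixels'][y:y+h,x:x+ww,::-1],(W,H),interpolation=cv2.INTER_CUBIC)
cv2.imwrite('pics/c6.png',np.hstack([r(w,150,0,280,320,525,600),np.vstack([r(a,270,190,130,142,275,300),r(b,200,140,120,131,275,300)])]))
E
```

```text
[ 0.5192 -0.1838  0.1329] [[-0.984  0.029 -0.175]
 [ 0.028  1.     0.005]
 [ 0.176  0.    -0.984]] [-0.4025  0.2456  1.3439 -0.0646  1.7163 -1.9488] [ 0.0055 -0.7501 -1.5357]
tile w [[240.3, 93.7], [320.5, 93.8], [334.3, 303.7], [226.6, 303.9]] a [[300.3, 261.7], [289.1, 248.6], [329.9, 215.8], [342.2, 227.8]] b [[277.2, 195.3], [277.6, 202.7], [229.1, 181.9], [230.5, 175.2]]
```

View pics/c6.png

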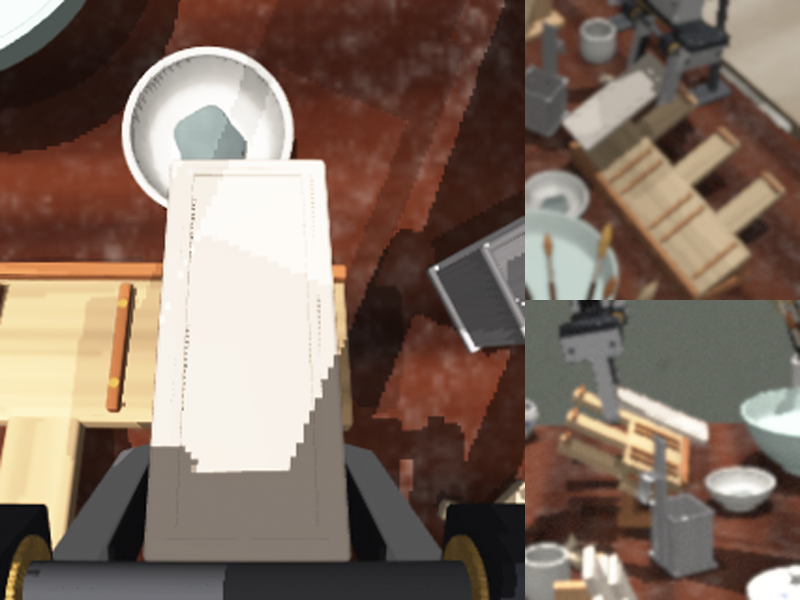

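```bash
python3 - <<'E'
from h import *
import pickle
np.set_printoptions(precision=4,suppress=True)
w,a,b,p,R=pickle.load(open('w6.pkl','rb'));Rel,g=pickle.load(open('rel.pkl','rb'))
G=p-.0188*R.apply([0,0,1])
for nm,s,(x0,x1,y0,y1) in (('w',w,(225,345,75,305)),('a',a,(280,350,205,270)),('b',b,(222,285,165,215))):
    im=s['pixels'].astype(int);sat=im.max(2)-im.min(2);m=((sat<(30 if nm=='w' else 24))&(im.max(2)>(110 if nm!='b' else 190))).astype(np.uint8)
    mm=np.zeros_like(m);mm[y0:y1,x0:x1]=m[y0:y1,x0:x1];mm=cv2.morphologyEx(mm,cv2.MORPH_OPEN,np.ones((3,3)))
    c=max(cv2.findContours(mm,0,1)[0],key=cv2.contourArea)
    print(nm,cv2.contourArea(c),cv2.approxPolyDP(c,3,True)[:,0].tolist())
# sensitivity
for lab,gg,dth in (('base',g,0),('gz+4mm',(g[0],0,g[2]+.004),0),('rot+3',g,3)):
    X=[G+(R*Rel*Ro.from_euler('y',dth,degrees=True)).apply(np.array(c)-gg) for c in ((-.009,-.03,0),(-.009,.03,0),(0,.03,0),(-.009,.03,.15),(-.009,-.03,.15))]
    print(lab,[proj(s,X).round(1).tolist() for s in (w,a,b)])
E
```

```text
w 21313.0 [[225, 75], [225, 99], [240, 112], [227, 297], [334, 298], [322, 88], [305, 86], [305, 75]]
a 818.0 [[330, 222], [308, 229], [295, 242], [288, 243], [287, 248], [301, 260], [331, 235]]
b 149.0 [[242, 180], [278, 199], [277, 194]]
base [[[240.3, 93.7], [320.5, 93.8], [319.0, 102.3], [334.3, 303.7], [226.6, 303.9]], [[300.3, 261.7], [289.1, 248.6], [290.3, 250.2], [329.9, 215.8], [342.2, 227.8]], [[277.2, 195.3], [277.6, 202.7], [276.2, 205.4], [229.1, 181.9], [230.5, 175.2]]]
gz+4mm [[[240.6, 89.6], [320.2, 89.7], [318.7, 98.3], [333.9, 296.4], [227.1, 296.5]], [[299.2, 262.6], [288.0, 249.5], [289.2, 251.1], [328.8, 216.6], [341.1, 228.7]], [[278.5, 195.8], [278.8, 203.3], [277.5, 205.9], [230.4, 182.5], [231.8, 175.7]]]
rot+3 [[[239.2, 87.5], [321.6, 87.6], [320.1, 96.1], [333.9, 304.2], [227.0, 304.3]], [[299.6, 260.5], [288.4, 247.4], [289.4, 249.1], [330.1, 216.0], [342.3, 228.0]], [[278.1, 193.4], [278.4, 200.7], [277.2, 203.5], [228.8, 182.3], [230.3, 175.6]]]
```

```bash
python3 - <<'E'
from h import *
import pickle
Rel,g=pickle.load(open('rel.pkl','rb'));Rel=Rel*Ro.from_euler('y',2,degrees=True);g=(-.0055,0,.1275)
pickle.dump((Rel,g),open('rel2.pkl','wb'))
p,R,o=cur();t=place(Rel,g,.095,(0.001,0,.016));print(t[0],t[1].apply([0,0,1]))
plan([t],step=.012,grip=.3)
E
```

```text
[ 0.54613573 -0.18644743  0.08387975] [-0.13930047  0.00894541 -0.99020976]
5 -0.0343 -0.0013 0.0453 -0.0006 -0.0032 0.0004 0.3; -0.0340 -0.0014 0.0455 -0.0006 -0.0032 0.0004 0.3; -0.0337 -0.0014 0.0457 -0.0006 -0.0032 0.0004 0.3; -0.0334 -0.0014 0.0459 -0.0006 -0.0032 0.0004 0.3; -0.0331 -0.0015 0.0462 -0.0006 -0.0032 0.0004 0.3
```

carry_out(motion="-0.034 -0.001 0.045 -0.001 -0.003 0 0.3; -0.034 -0.001 0.046 -0.001 -0.003 0 0.3; -0.034 -0.001 0.046 0 -0.003 0 0.3; -0.033 -0.001 0.046 0 -0.003 0 0.3; -0.033 -0.002 0.046 -0.001 -0.003 0 0.3; 0 0 0 0 0 0 0.3; 0 0 0 0 0 0 0.3")

```text
time: 9.05
tool_pos: [0.5454, -0.1857, 0.0814]
ee_rot: [3.135, -0.146, 3.113]
wrist_force: [-0.3, -0.5, -1.4]
width: 0.06
finger_force: 30.0
```

```bash
cat > chk.py <<'E'
from h import *
import pickle,sys
np.set_printoptions(precision=4,suppress=True)
pk,off=float(sys.argv[1]),float(sys.argv[2])
Rel,g=pickle.load(open('rel2.pkl','rb'))
p,R,o=cur();t=place(Rel,g,pk,(.001,0,off));print('p',p,'err',t[0]-p,np.degrees((R.inv()*t[1]).as_rotvec()),o['wrist_force'])
w=snap('wrist','chk%d'%int(o['time']*10))
# cheeks (orange strips) and tile edges along a row band
hsv=cv2.cvtColor(w['pixels'],cv2.COLOR_RGB2HSV).astype(int);im=w['pixels'].astype(int);sat=im.max(2)-im.min(2)
X=[TQ[:3]+TRAY.apply([x,pk+y,.007]) for x in(-.06,-.035,-.01) for y in (-.0315,.0315)]
print('pred cheek inner',proj(w,X).round(1).tolist())
E1=[TQ[:3]+TRAY.apply([x,pk+y,.009+off]) for x in(-.06,-.035,-.01) for y in (-.03,.03)]
print('pred tile edges',proj(w,E1).round(1).tolist())
for (x,r) in proj(w,X)[::2]:
    r=int(round(r));row=hsv[r];om=(row[:,0]<17)&(row[:,1]>105)&(row[:,2]>120)
    k=np.where(om)[0];tm=np.where((sat[r]<34)&(im[r].max(1)>90))[0];tm=tm[(tm>180)&(tm<380)]
    print(r,'orange',k[(k>150)&(k<420)].tolist(),'tile',tm.min() if len(tm) else None,tm.max() if len(tm) else None)
E
python3 chk.py .095 .016; python3 - <<'E'
import cv2,glob
f=sorted(glob.glob('pics/chk*.png'))[-1];im=cv2.imread(f)[60:320,170:400]
cv2.imwrite('pics/v.png',cv2.resize(im,(530,600),interpolation=cv2.INTER_CUBIC))
E
```

```text
p [ 0.5454 -0.1857  0.0814] err [ 0.0007 -0.0007  0.0025] [ 0.1038 -0.3588  0.2724] [-0.3291 -0.4539 -1.3521]
pred cheek inner [[239.1, 117.9], [320.7, 118.4], [237.3, 145.7], [322.3, 146.2], [235.3, 176.0], [324.0, 176.5]]
pred tile edges [[238.0, 101.8], [322.0, 102.4], [235.9, 131.2], [323.8, 131.7], [233.7, 163.5], [325.8, 164.0]]
118 orange [203, 237, 347] tile 239 324
146 orange [193, 194, 195, 196, 197, 198, 199, 200, 203, 228, 229, 230, 231, 232, 233, 234, 235, 328, 329] tile 237 326
176 orange [189, 190, 191, 192, 193, 194, 195, 196, 225, 226, 227, 228, 229, 230, 231, 232, 378, 379, 380, 381, 382, 383, 384, 385, 386, 387, 388, 389, 390, 391, 392, 393, 394, 395, 396, 397, 398, 399, 400, 401, 402, 403, 404, 405, 406, 407, 408, 409, 410, 411, 412, 413, 414, 415, 416, 417, 418, 419] tile 235 328
```

View pics/v.png

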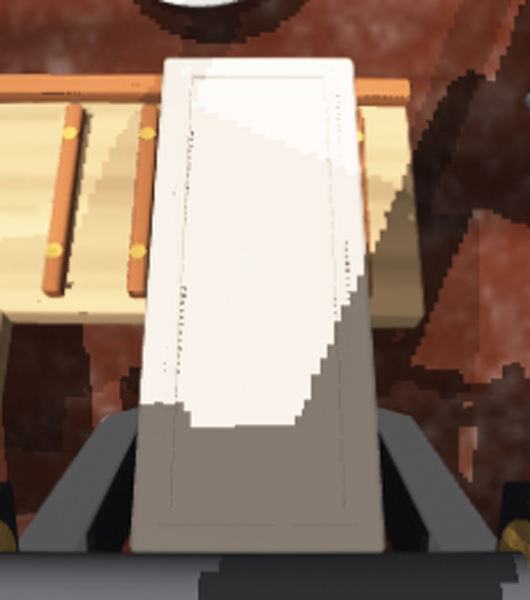

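The tile sits ~2 mm too far right (+y): left cheek fully visible (228–235), right one nearly covered (326–329). Shift −2.2 mm and lower.

```bash
sed -i 's/TQ=np.array(\[.5061,-.2802/TQ=np.array([.5061,-.2817/' h.py; python3 - <<'E'
from h import *
import pickle,cv2
Rel,g=pickle.load(open('rel2.pkl','rb'))
s=imaging.snapshot('wrist')
for x in (-.078,-.075,-.072): print(x,proj(s,[TQ[:3]+TRAY.apply([x,.095,.009+.0135])]).round(1),'stop top inner',proj(s,[TQ[:3]+TRAY.apply([x,.095,.007])]).round(1))
im=s['pixels'];hsv=cv2.cvtColor(im,cv2.COLOR_RGB2HSV)
print([ (r,hsv[r,225].tolist()) for r in range(88,112,1)])
print([ (r,im[r,285].tolist()) for r in range(80,92,1)])
t=place(Rel,g,.095,(.001,0,.016));t2=place(Rel,g,.095,(.001,0,.006))
plan([t,t2,place(Rel,g,.095,(.001,0,.0))],step=.006,grip=.3)
E
```

```text
-0.078 [[278.2  85. ]] stop top inner [[278.2  99.4]]
-0.075 [[278.1  88.1]] stop top inner [[278.2 102.4]]
-0.072 [[278.1  91.3]] stop top inner [[278.2 105.5]]
[(88, [7, 161, 106]), (89, [6, 157, 107]), (90, [7, 160, 110]), (91, [7, 162, 115]), (92, [11, 161, 188]), (93, [13, 152, 238]), (94, [13, 154, 235]), (95, [13, 154, 234]), (96, [13, 154, 234]), (97, [13, 153, 235]), (98, [13, 153, 235]), (99, [12, 159, 225]), (100, [12, 163, 182]), (101, [11, 163, 156]), (102, [11, 162, 151]), (103, [11, 162, 151]), (104, [14, 119, 178]), (105, [19, 90, 234]), (106, [20, 84, 241]), (107, [20, 85, 240]), (108, [20, 83, 241]), (109, [21, 79, 244]), (110, [22, 75, 247]), (111, [22, 73, 248])]
[(80, [104, 49, 34]), (81, [104, 50, 34]), (82, [106, 50, 34]), (83, [106, 52, 34]), (84, [121, 76, 60]), (85, [232, 217, 200]), (86, [254, 251, 247]), (87, [253, 251, 246]), (88, [253, 251, 247]), (89, [253, 251, 247]), (90, [253, 251, 247]), (91, [253, 251, 247])]
1 -0.0016 -0.0106 -0.0105 0.0007 -0.0026 0.0023 0.3
2 -0.0136 -0.0001 0.0210 0.0000 0.0000 0.0000 0.3; -0.0136 -0.0001 0.0210 0.0000 0.0000 0.0000 0.3
1 -0.0163 -0.0001 0.0252 0.0000 0.0000 0.0000 0.3
```

```bash
python3 - <<'E'
from h import *
import pickle
Rel,g=pickle.load(open('rel2.pkl','rb'))
plan([place(Rel,g,.095,(.0035,0,.014)),place(Rel,g,.095,(.0035,0,.006),.005)+(.005,)],step=.01,grip=.3)
E
```

```text
Traceback (most recent call last):
TypeError: place() takes from 3 to 4 positional arguments but 5 were given
```

carry_out(motion="-0.012 -0.011 -0.017 0.001 -0.003 0.002 0.3; 0 0 0 0 0 0 0.3; -0.014 0 0.021 0 0 0 0.3; -0.014 0 0.021 0 0 0 0.3; 0 0 0 0 0 0 0.3; 0 0 0 0 0 0 0.3")

```text
time: 9.9
tool_pos: [0.5524, -0.188, 0.0749]
ee_rot: [3.137, -0.141, 3.109]
wrist_force: [-0.5, -0.1, -1.8]
width: 0.0593
finger_force: 30.0
```

```bash
python3 chk.py .095 .006; python3 - <<'E'
from h import *
s=imaging.snapshot('wrist');im=s['pixels']
hsv=cv2.cvtColor(im,cv2.COLOR_RGB2HSV)
c=lambda r:(r,hsv[r,225].tolist(),hsv[r,285].tolist())
print([c(r) for r in range(76,104)])
for x in (-.078,-.075,-.072): print(x,proj(s,[TQ[:3]+TRAY.apply([x,.095,.009+.006])]).round(1),'stop top inner',proj(s,[TQ[:3]+TRAY.apply([x,.095,.007])]).round(1))
E
```

```text
p [ 0.5524 -0.188   0.0749] err [-0.002  -0.0001 -0.0001] [ 0.0005 -0.03    0.0365] [-0.5001 -0.1406 -1.771 ]
pred cheek inner [[238.1, 106.1], [322.5, 106.3], [236.2, 134.5], [324.3, 134.6], [234.3, 165.5], [326.3, 165.6]]
pred tile edges [[238.7, 98.7], [321.9, 98.9], [236.8, 127.7], [323.8, 127.9], [234.7, 159.6], [325.8, 159.8]]
106 orange [203, 238] tile 240 323
134 orange [193, 194, 195, 196, 197, 198, 199, 200, 203, 229, 230, 231, 232, 233, 234, 235, 236, 327, 328, 329, 330, 331, 332, 333, 348] tile 238 325
166 orange [188, 189, 190, 191, 192, 193, 194, 195, 226, 227, 228, 229, 230, 231, 232, 233, 234, 329, 330, 331, 381, 382, 383, 384, 385, 386, 387, 388, 389, 390, 391, 392, 393, 394, 395, 396, 397, 398, 399, 400, 401, 402, 403, 404, 405, 406, 407, 408, 409, 410, 411, 412, 413, 414, 415, 416, 417, 418, 419] tile 236 327
[(76, [7, 168, 105], [7, 169, 115]), (77, [6, 159, 106], [7, 162, 115]), (78, [6, 159, 109], [7, 164, 115]), (79, [7, 158, 108], [8, 163, 119]), (80, [13, 156, 230], [11, 163, 172]), (81, [13, 152, 236], [14, 149, 239]), (82, [13, 153, 235], [13, 150, 237]), (
[... 217 characters left out ...]
), (89, [12, 164, 157], [20, 9, 252]), (90, [12, 162, 151], [17, 9, 253]), (91, [11, 162, 146], [17, 7, 254]), (92, [13, 128, 177], [18, 10, 252]), (93, [18, 95, 230], [17, 20, 241]), (94, [20, 83, 241], [19, 11, 251]), (95, [20, 84, 240], [20, 6, 253]), (96, [20, 85, 241], [20, 6, 253]), (97, [21, 80, 243], [20, 6, 253]), (98, [21, 77, 246], [20, 6, 253]), (99, [22, 74, 248], [20, 6, 253]), (100, [22, 72, 248], [20, 6, 253]), (101, [22, 72, 248], [20, 6, 253]), (102, [22, 73, 248], [20, 6, 253]), (103, [22, 72, 248], [20, 6, 253])]
-0.078 [[280.4  79.3]] stop top inner [[280.4  87.1]]
-0.075 [[280.4  82.4]] stop top inner [[280.4  90.2]]
-0.072 [[280.4  85.6]] stop top inner [[280.4  93.3]]
```

carry_out(motion="-0.008 0 0.0125 0 0 0 0.3; -0.008 0 0.0125 0 0 0 0.3; 0 0 0 0 0 0 0.3; 0 0 0 0 0 0 0.3")

```text
time: 10.5
tool_pos: [0.555, -0.1881, 0.0697]
ee_rot: [3.137, -0.14, 3.109]
wrist_force: [0.5, 0.0, -1.5]
width: 0.0597
finger_force: 30.0
```

```bash
python3 chk.py .095 0
```

```text
p [ 0.555  -0.1881  0.0697] err [-0.0021 -0.0001 -0.0003] [-0.0084 -0.0076  0.0358] [ 0.4676  0.0195 -1.4765]
pred cheek inner [[237.1, 100.7], [323.6, 100.9], [235.1, 129.5], [325.5, 129.7], [233.0, 161.2], [327.6, 161.3]]
pred tile edges [[238.8, 98.8], [321.9, 98.9], [236.8, 127.8], [323.8, 127.9], [234.8, 159.7], [325.8, 159.8]]
101 orange [201, 237, 325] tile 240 323
130 orange [191, 192, 193, 194, 195, 196, 197, 201, 227, 228, 229, 230, 231, 232, 233, 234, 235, 327, 328, 329, 330, 331, 332, 333, 334, 349, 350, 351, 353, 354, 355] tile 238 325
161 orange [186, 187, 188, 189, 190, 191, 192, 193, 225, 226, 227, 228, 229, 230, 231, 232, 329, 330, 331, 332, 333, 384, 385, 386, 387, 388, 389, 390, 391, 392, 393, 394, 395, 396, 397, 398, 399, 400, 401, 402, 403, 404, 405, 406, 407, 408, 409, 410, 411, 412, 413, 414, 415, 416, 417, 418, 419] tile 235 327
```

carry_out(motion="-0.005 0 0.008 0 0 0 0.3; 0 0 0 0 0 0 0.3; -0.005 0 0.008 0 0 0 0.3; 0 0 0 0 0 0 0.3; 0 0 0 0 0 0 0.3")

```text
time: 11.18
tool_pos: [0.5564, -0.1882, 0.0666]
ee_rot: [3.138, -0.14, 3.109]
wrist_force: [-0.0, 0.0, 0.8]
width: 0.0596
finger_force: 30.0
```

carry_out(motion="-0.003 0 0.005 0 0 0 0.3; 0 0 0 0 0 0 0.3; -0.003 0 0.005 0 0 0 0.3; 0 0 0 0 0 0 0.3; 0 0 0 0 0 0 0.3")

```text
time: 11.8
tool_pos: [0.5576, -0.1882, 0.0643]
ee_rot: [3.137, -0.14, 3.109]
wrist_force: [1.3, -0.3, 2.2]
width: 0.0598
finger_force: 30.0
```

carry_out(motion="0 0 0 0 0 0 0.8; 0 0 0 0 0 0 0.8; 0 0 0 0 0 0 0.8; 0 0 0 0 0 0 0.8; 0 0 -0.1 0 0 0 0.8; 0 0 -0.2 0 0 0 0.8; 0 0 -0.2 0 0 0 0.8; 0 0 0 0 0 0 0.8")

```text
time: 12.8
tool_pos: [0.5736, -0.1899, 0.1676]
ee_rot: [3.141, -0.132, 3.109]
wrist_force: [0.0, 0.4, -0.2]
width: 0.0752
finger_force: 0.0
```

```bash
cat > seat.py <<'E'
from h import *
import sys
np.set_printoptions(precision=4,suppress=True)
pk=float(sys.argv[1]);p,R,o=cur();print(p,o['wrist_force'],o['width'])
s=snap('wrist','seat%d'%int(o['time']*10));im=s['pixels'].astype(int)
c=proj(s,[TQ[:3]+TRAY.apply([0,pk,.009])])[0]
m=((im.max(2)-im.min(2)<34)&(im.max(2)>100)).astype(np.uint8);m=cv2.morphologyEx(m,cv2.MORPH_OPEN,np.ones((5,5)))
n,l,st,_=cv2.connectedComponentsWithStats(m)
mm=(l==l[int(c[1]),int(c[0])]).astype(np.uint8);cc=max(cv2.findContours(mm,0,1)[0],key=cv2.contourArea)
q=cv2.approxPolyDP(cv2.convexHull(cc),4,True)[:,0];print('obs',q.tolist(),cv2.minAreaRect(cc))
P=TRAY.inv()
for u in q:
    o_,d=ray(s,u); a=P.apply(o_-TQ[:3]);b=P.apply(d); k=(.009-a[2])/b[2];print('tray xy',(a+k*b).round(4)-[0,pk,0])
E
python3 seat.py .095
```

```text
[ 0.5736 -0.1899  0.1676] [ 0.0397  0.3726 -0.2409] 0.07519934071917599
obs [[310, 98], [315, 235], [250, 235], [255, 99]] ((282.5, 167.0), (138.0, 65.0), 90.0)
tray xy [-0.071  0.03   0.009]
tray xy [0.0787 0.0295 0.009 ]
tray xy [ 0.0787 -0.0282  0.009 ]
tray xy [-0.0695 -0.0284  0.009 ]
```

```bash
python3 - <<'E'
from h import *
s=imaging.snapshot('wrist');im=s['pixels'];hsv=cv2.cvtColor(im,cv2.COLOR_RGB2HSV)
f=lambda x,y,z:proj(s,[TQ[:3]+TRAY.apply([x,y,z])])[0].round(1).tolist()
print('stop top inner/outer',f(.078,.095,.007),f(.082,.095,.007),'tile top end@.078',f(.078,.095,.009),'lower stop top in',f(-.078,.095,.007),f(-.078,.095,0),'mid pocket stop',f(.078,0,.007),f(.078,0,0))
print([(r,hsv[r,282].tolist()) for r in range(226,250)])
c=int(f(.078,0,.007)[0]);print(c,[(r,hsv[r,c].tolist()) for r in range(226,250)])
print([(r,hsv[r,282].tolist()) for r in range(82,104)])
E
```

```text
stop top inner/outer [281.1, 237.2] [281.1, 241.6] tile top end@.078 [281.1, 236.6] lower stop top in [281.1, 95.2] [281.1, 99.6] mid pocket stop [174.5, 236.9] [177.1, 238.8]
[(226, [15, 39, 144]), (227, [15, 38, 134]), (228, [15, 38, 134]), (229, [14, 38, 129]), (230, [14, 38, 142]), (231, [14, 37, 174]), (232, [15, 37, 179]), (233, [14, 37, 179]), (234, [14, 36, 179]), (235, [14, 37, 181]), (236, [14, 37, 186]), (237, [15, 39, 158]), (238, [13, 55, 116]), (239, [10, 142, 104]), (240, [11, 162, 115]), (241, [11, 162, 118]), (242, [11, 160, 118]), (243, [11, 162, 118]), (244, [11, 162, 120]), (245, [11, 161, 100]), (246, [14, 122, 130]), (247, [16, 105, 153]), (248, [16, 102, 157]), (249, [17, 103, 161])]
174 [(226, [23, 66, 250]), (227, [23, 66, 250]), (228, [23, 65, 250]), (229, [22, 64, 250]), (230, [23, 65, 250]), (231, [23, 65, 250]), (232, [23, 65, 251]), (233, [22, 74, 247]), (234, [20, 84, 240]), (235, [20, 84, 239]), (236, [16, 105, 155]), (237, [14, 120, 121]), (238, [12, 161, 182]), (239, [12, 159, 222]), (240, [12, 159, 223]), (241, [12, 157, 224]), (242, [12, 158, 225]), (243, [12, 158, 218]), (244, [12, 150, 170]), (245, [18, 97, 237]), (246, [23, 66, 251]), (247, [23, 64, 251]), (248, [23, 63, 251]), (249, [22, 67, 250])]
[(82, [7, 172, 107]), (83, [7, 171, 109]), (84, [7, 172, 111]), (85, [6, 168, 114]), (86, [7, 166, 115]), (87, [7, 161, 117]), (88, [7, 160, 118]), (89, [8, 158, 121]), (90, [12, 159, 215]), (91, [13, 150, 239]), (92, [13, 151, 238]), (93, [13, 151, 238]), (94, [13, 151, 238]), (95, [13, 156, 229]), (96, [11, 162, 181]), (97, [11, 162, 157]), (98, [12, 134, 150]), (99, [20, 9, 252]), (100, [20, 6, 254]), (101, [20, 6, 254]), (102, [20, 6, 254]), (103, [20, 6, 254])]
```

```bash
python3 - <<'E'
from h import *
t,R,d=rackgrasp((.5254,.3717,.1585));print(t)
plan([((.50,-.14,.34),toolR(80)),((.43,.25,.34),toolR(60)),(t-.07*d,R)],step=.06,grip=.8)
E
```

```text
[0.53185917 0.37186798 0.11806854]
4 0.1210 0.0592 -0.2063 0.0004 -0.0375 -0.0040 0.8; 0.1040 0.0600 -0.2152 0.0004 -0.0375 -0.0040 0.8; 0.0862 0.0606 -0.2228 0.0004 -0.0375 -0.0040 0.8; 0.0680 0.0610 -0.2289 0.0004 -0.0375 -0.0040 0.8
7 0.0492 0.2786 -0.0087 0.0000 -0.0238 0.0000 0.8; 0.0487 0.2786 -0.0111 0.0000 -0.0238 0.0000 0.8; 0.0481 0.2786 -0.0135 0.0000 -0.0238 0.0000 0.8; 0.0474 0.2786 -0.0159 0.0000 -0.0238 0.0000 0.8; 0.0465 0.2786 -0.0183 0.0000 -0.0238 0.0000 0.8; 0.0456 0.2786 -0.0206 0.0000 -0.0238 0.0000 0.8; 0.0445 0.2786 -0.0228 0.0000 -0.0238 0.0000 0.8
4 0.0361 0.1510 0.2168 -0.0017 -0.0104 -0.0026 0.8; 0.0400 0.1505 0.2164 -0.0017 -0.0104 -0.0026 0.8; 0.0438 0.1500 0.2161 -0.0017 -0.0104 -0.0026 0.8; 0.0477 0.1495 0.2156 -0.0017 -0.0104 -0.0026 0.8
```

carry_out(motion="0.121 0.059 -0.206 0 -0.037 -0.004 0.8; 0.104 0.06 -0.215 0 -0.037 -0.004 0.8; 0.086 0.061 -0.223 0 -0.038 -0.004 0.8; 0.068 0.061 -0.229 0 -0.038 -0.004 0.8; 0.049 0.279 -0.009 0 -0.024 0 0.8; 0.049 0.279 -0.011 0 -0.024 0 0.8; 0.048 0.279 -0.013 0 -0.024 0 0.8; 0.047 0.279 -0.016 0 -0.024 0 0.8; 0.047 0.279 -0.018 0 -0.024 0 0.8; 0.046 0.279 -0.021 0 -0.024 0 0.8; 0.045 0.279 -0.023 0 -0.024 0 0.8")

```text
time: 14.28
tool_pos: [0.4289, 0.2516, 0.3392]
ee_rot: [3.139, 0.525, 3.141]
wrist_force: [0.1, 0.2, 1.1]
width: 0.075
finger_force: 0.0
```

```bash
cat > pre.py <<'E'
from h import *
import sys
top=eval(sys.argv[1]);np.set_printoptions(precision=4,suppress=True)
p,R,o=cur();print(p,R.as_matrix().round(3),o['joint_positions'],o['width'])
s=snap('wrist');im=s['pixels'].astype(int);m=((im.max(2)-im.min(2)<32)&(im.max(2)>110)).astype(np.uint8)
f=Ro.from_euler('z',.026)
for dz in (.01,.03,.05):
    X=np.array(top)+f.apply([-dz*np.sin(LEAN),0,-dz*np.cos(LEAN)]);u=proj(s,X)[0];r=int(round(u[1]))
    if r<0 or r>=420: continue
    k=np.where(m[r])[0];c=int(u[0]);a=c
    while a>0 and m[r,a-1]:a-=1
    b=c
    while b<559 and m[r,b+1]:b+=1
    A,B=[onz(s,(v,r),X[2]) for v in (a-.5,b+.5)];print(r,a,b,A,B,(A+B)/2,np.linalg.norm(A-B))
u=proj(s,top)[0];c=int(u[0]);print('top pred',u,'mask rows col',[ (r,int(m[r,c])) for r in range(int(u[1])-10,min(419,int(u[1])+10))])
t,Rr,d=rackgrasp(top);plan([(t-.07*d,Rr),(t,Rr,.02)],grip=.8)
E
python3 pre.py "(.5254,.3717,.1585)"
```

```text
[0.4289 0.2516 0.3392] [[-0.865 -0.     0.502]
 [ 0.001  1.     0.002]
 [-0.502  0.002 -0.865]] [ 0.6218 -0.3488  1.587  -0.2966  1.4666 -0.9836] 0.0749586592163108
182 352 419 [0.5214 0.3478 0.1491] [0.521  0.442  0.1491] [0.5212 0.3949 0.1491] 0.09418212954450317
170 351 389 [0.515  0.3487 0.1303] [0.5147 0.4036 0.1303] [0.5148 0.3762 0.1303] 0.054918903419120715
158 347 386 [0.5076 0.3451 0.1115] [0.5073 0.4026 0.1115] [0.5074 0.3739 0.1115] 0.057471709260840026
top pred [369.8439 188.6824] mask rows col [(178, 1), (179, 1), (180, 1), (181, 1), (182, 1), (183, 1), (184, 1), (185, 1), (186, 1), (187, 0), (188, 0), (189, 0), (190, 0), (191, 0), (192, 0), (193, 0), (194, 0), (195, 0), (196, 0), (197, 0)]
5 0.0215 0.1083 0.1751 -0.0000 -0.0085 -0.0012 0.8; 0.0244 0.1083 0.1747 -0.0000 -0.0085 -0.0012 0.8; 0.0272 0.1084 0.1743 -0.0000 -0.0085 -0.0012 0.8; 0.0300 0.1084 0.1738 -0.0000 -0.0085 -0.0012 0.8; 0.0328 0.1085 0.1732 -0.0000 -0.0085 -0.0012 0.8
4 -0.0000 0.0000 0.0875 0.0000 0.0000 0.0000 0.8; -0.0000 0.0000 0.0875 0.0000 0.0000 0.0000 0.8; -0.0000 0.0000 0.0875 0.0000 0.0000 0.0000 0.8; -0.0000 0.0000 0.0875 0.0000 0.0000 0.0000 0.8
```

carry_out(motion="0.022 0.109 0.175 0 -0.009 -0.001 0.8; 0.024 0.109 0.175 0 -0.009 -0.001 0.8; 0.027 0.109 0.174 0 -0.008 -0.001 0.8; 0.03 0.109 0.174 0 -0.008 -0.001 0.8; 0.033 0.11 0.173 0 -0.008 -0.001 0.8; 0 0 0 0 0 0 0.8")

```text
time: 15.08
tool_pos: [0.4973, 0.3583, 0.1721]
ee_rot: [-3.129, 0.604, -3.125]
wrist_force: [-0.5, -0.5, -0.3]
width: 0.075
finger_force: 0.0
```

```bash
python3 pre.py "(.5254,.3725,.1585)"
```

```text
[0.4973 0.3583 0.1721] [[-0.823 -0.01   0.568]
 [-0.014  1.    -0.003]
 [-0.568 -0.011 -0.823]] [ 0.7568 -0.0594  1.7098 -0.4622  1.0759 -0.6907] 0.07501393306078181
242 258 337 [0.5223 0.3402 0.1491] [0.5209 0.4022 0.1491] [0.5216 0.3712 0.1491] 0.06196021953245446
218 259 335 [0.5157 0.3402 0.1303] [0.5143 0.4018 0.1303] [0.515  0.371  0.1303] 0.061601489244544776
195 260 333 [0.5084 0.3402 0.1115] [0.5072 0.4012 0.1115] [0.5078 0.3707 0.1115] 0.061022796722914656
top pred [299.211  254.9903] mask rows col [(244, 1), (245, 1), (246, 1), (247, 1), (248, 1), (249, 1), (250, 1), (251, 1), (252, 1), (253, 1), (254, 0), (255, 0), (256, 0), (257, 0), (258, 0), (259, 0), (260, 0), (261, 0), (262, 0), (263, 0)]
1 0.0271 0.0653 -0.0178 -0.0075 -0.0012 -0.0046 0.8
4 -0.0000 0.0000 0.0875 0.0000 0.0000 0.0000 0.8; -0.0000 0.0000 0.0875 0.0000 0.0000 0.0000 0.8; -0.0000 0.0000 0.0875 0.0000 0.0000 0.0000 0.8; -0.0000 0.0000 0.0875 0.0000 0.0000 0.0000 0.8
```

carry_out(motion="0.02 0.045 -0.013 -0.007 -0.001 -0.004 0.8; 0 0 0 0 0 0 0.8; 0 0 0 0 0 0 0.8")

```text
time: 15.5
tool_pos: [0.4949, 0.3691, 0.1815]
ee_rot: [3.133, 0.618, -3.122]
wrist_force: [0.5, -0.4, 0.4]
width: 0.0754
finger_force: 0.0
```

```bash
python3 pre.py "(.5254,.371,.1585)"
```

```text
[0.4949 0.3691 0.1815] [[-0.815 -0.024  0.579]
 [-0.016  1.     0.02 ]
 [-0.579  0.007 -0.815]] [ 0.7706 -0.0677  1.7043 -0.4605  1.0681 -0.6878] 0.07538198376113843
234 244 320 [0.5231 0.34   0.1491] [0.5222 0.402  0.1491] [0.5226 0.371  0.1491] 0.061959638672517144
210 245 318 [0.5153 0.34   0.1303] [0.5143 0.4011 0.1303] [0.5148 0.3705 0.1303] 0.06113829700589421
188 246 317 [0.5083 0.3399 0.1115] [0.5073 0.4011 0.1115] [0.5078 0.3705 0.1115] 0.06125080651164863
top pred [282.0541 245.6778] mask rows col [(235, 1), (236, 1), (237, 1), (238, 1), (239, 1), (240, 1), (241, 1), (242, 1), (243, 1), (244, 0), (245, 0), (246, 0), (247, 0), (248, 0), (249, 0), (250, 0), (251, 0), (252, 0), (253, 0), (254, 0)]
1 0.0297 0.0056 0.0144 0.0020 0.0033 -0.0025 0.8
4 -0.0000 0.0000 0.0875 0.0000 0.0000 0.0000 0.8; -0.0000 0.0000 0.0875 0.0000 0.0000 0.0000 0.8; -0.0000 0.0000 0.0875 0.0000 0.0000 0.0000 0.8; -0.0000 0.0000 0.0875 0.0000 0.0000 0.0000 0.8
```

carry_out(motion="0.03 0.006 0.014 0.002 0.003 -0.002 0.8; 0 0 0.088 0 0 0 0.8; 0 0 0.088 0 0 0 0.8; 0 0 0.088 0 0 0 0.8; 0 0 0.088 0 0 0 0.8; 0 0 0 0 0 0 0.8; 0 0 0 0 0 0 0.8")

```text
time: 16.42
tool_pos: [0.532, 0.3712, 0.1165]
ee_rot: [-3.141, 0.61, -3.116]
wrist_force: [-0.1, -0.4, 0.2]
width: 0.0753
finger_force: 0.0
```

```bash
python3 - <<'E'
from h import *
np.set_printoptions(precision=4,suppress=True)
p,R,o=cur();t,Rr,d=rackgrasp((.5254,.371,.1585));print(p,'err in tool',R.inv().apply(t-p),np.degrees((R.inv()*Rr).as_rotvec()),o['wrist_force'])
t,Rr,d=rackgrasp((.5304,.179,.159));Rg=Ro.from_matrix([[-0.819,-0.029,0.573],[-0.023,1.,.019],[-.573,.003,-.819]]);print('tile1 err',Rg.inv().apply(t-[.5352,.18,.1185]))
E
```

```text
[0.532  0.3712 0.1165] err in tool [-0.0007 -0.     -0.0014] [-0.0559 -0.0382 -0.0249] [-0.133  -0.4241  0.2214]
tile1 err [-0.0014 -0.0009  0.0009]
```

carry_out(motion="0.003 0 -0.011 0 0 0 0.8; 0 0 0 0 0 0 0.3; 0 0 0 0 0 0 0.3; 0 0 0 0 0 0 0.3; 0 0 0 0 0 0 0.3; 0 0 0 0 0 0 0.3; -0.05 0 -0.046 0 0 0 0.3; -0.055 0 -0.046 0 0 0 0.3; -0.059 0 -0.045 0 0 0 0.3; -0.059 0 -0.045 0 0 0 0.3; -0.059 0 -0.045 0 0 0 0.3; -0.059 0 -0.045 0 0 0 0.3")

```text
time: 17.92
tool_pos: [0.5551, 0.3718, 0.2025]
ee_rot: [-3.141, 0.61, -3.116]
wrist_force: [-0.3, -0.1, -1.5]
width: 0.0598
finger_force: 30.0
```

carry_out(motion="-0.059 0 -0.045 0 0 0 0.3; -0.059 0 -0.045 0 0 0 0.3; 0 0 0 0 0 0 0.3")

```text
time: 18.3
tool_pos: [0.5648, 0.3724, 0.2322]
ee_rot: [3.14, 0.613, -3.118]
wrist_force: [-0.1, -0.3, -2.1]
width: 0.0596
finger_force: 30.0
```

```bash
cat > tohover.py <<'E'
from h import *
import sys
np.set_printoptions(precision=4,suppress=True)
pk=float(sys.argv[1]);p,R,o=cur();print(p,R.as_matrix().round(3),o['width'],o['wrist_force'])
s=snap('wrist','lift%d'%int(o['time']));im=s['pixels'].astype(int);m=((im.max(2)-im.min(2)<34)&(im.max(2)>100))
print('tile bottom row @282',[int(r) for r in np.where(np.diff(m[60:120,282].astype(int)))[0]+60], 'tile1 had ~85')
# release pose of tile 1, replayed in the tray frame
Rr=Ro.from_euler('xyz',[3.137,-.14,3.109]);P0=np.array([.5576,-.1882,.0643])
rel=lambda off:P0+TRAY.apply(np.array([-.002,pk-.095,0])+off)
hov=rel([0,0,.03]);print('release',rel([0,0,0]),'hover',hov)
plan([((.46,(p[1]+.15)/2,.35),toolR(65)),((.50,-.12,.35),toolR(80)),(hov+[-.0,0,.08],Rr),(hov,Rr,.03)],step=.058,grip=.3)
E
python3 tohover.py 0
```

```text
[0.5648 0.3724 0.2322] [[-0.818 -0.025  0.575]
 [-0.02   1.     0.015]
 [-0.575  0.001 -0.818]] 0.05963910331868771 [-0.1332 -0.2746 -2.0504]
tile bottom row @282 [] tile1 had ~85
release [ 0.5525 -0.2831  0.0635] hover [ 0.5398 -0.2826  0.0906]
4 0.0237 -0.1354 -0.1989 0.0015 0.0208 0.0026 0.3; 0.0316 -0.1362 -0.1973 0.0015 0.0208 0.0026 0.3; 0.0394 -0.1370 -0.1953 0.0015 0.0208 0.0026 0.3; 0.0472 -0.1378 -0.1930 0.0015 0.0208 0.0026 0.3
7 -0.0259 -0.2723 0.0121 0.0000 0.0179 0.0000 0.3; -0.0263 -0.2723 0.0111 0.0000 0.0179 0.0000 0.3; -0.0267 -0.2723 0.0101 0.0000 0.0179 0.0000 0.3; -0.0271 -0.2723 0.0091 0.0000 0.0179 0.0000 0.3; -0.0274 -0.2723 0.0081 0.0000 0.0179 0.0000 0.3; -0.0277 -0.2723 0.0071 0.0000 0.0179 0.0000 0.3; -0.0279 -0.2723 0.0060 0.0000 0.0179 0.0000 0.3
5 -0.0081 -0.1626 0.1835 -0.0004 0.0300 0.0032 0.3; -0.0207 -0.1627 0.1825 -0.0004 0.0300 0.0032 0.3; -0.0332 -0.1627 0.1807 -0.0004 0.0300 0.0032 0.3; -0.0456 -0.1625 0.1781 -0.0004 0.0300 0.0032 0.3; -0.0578 -0.1623 0.1747 -0.0004 0.0300 0.0032 0.3
3 -0.0186 -0.0006 0.1320 0.0000 0.0000 0.0000 0.3; -0.0186 -0.0006 0.1320 0.0000 0.0000 0.0000 0.3; -0.0186 -0.0006 0.1320 0.0000 0.0000 0.0000 0.3
```

carry_out(motion="0.024 -0.135 -0.199 0.001 0.021 0.003 0.3; 0.032 -0.136 -0.197 0.001 0.021 0.003 0.3; 0.039 -0.137 -0.195 0.002 0.021 0.003 0.3; 0.047 -0.138 -0.193 0.002 0.021 0.002 0.3; -0.026 -0.272 0.012 0 0.018 0 0.3; -0.026 -0.272 0.011 0 0.018 0 0.3; -0.027 -0.272 0.01 0 0.018 0 0.3; -0.027 -0.272 0.009 0 0.018 0 0.3; -0.027 -0.272 0.008 0 0.018 0 0.3; -0.028 -0.272 0.007 0 0.018 0 0.3; -0.028 -0.272 0.006 0 0.018 0 0.3")

```text
time: 19.73
tool_pos: [0.4993, -0.1216, 0.3485]
ee_rot: [3.141, 0.168, 3.14]
wrist_force: [0.6, 0.1, -1.8]
width: 0.0597
finger_force: 30.0
```

carry_out(motion="-0.008 -0.163 0.184 0 0.03 0.003 0.3; -0.021 -0.163 0.183 0 0.03 0.003 0.3; -0.033 -0.163 0.181 0 0.03 0.003 0.3; -0.046 -0.163 0.178 0 0.03 0.003 0.3; -0.058 -0.162 0.175 0 0.03 0.003 0.3; 0 0 0 0 0 0 0.3; 0 0 0 0 0 0 0.3")

```text
time: 20.6
tool_pos: [0.5388, -0.2825, 0.1696]
ee_rot: [3.141, -0.144, 3.11]
wrist_force: [0.3, 0.2, -0.6]
width: 0.0597
finger_force: 30.0
```

```bash
cat > hov.py <<'E'
from h import *
import sys
np.set_printoptions(precision=4,suppress=True)
pk,off,step=map(float,sys.argv[1:4]);dx=float(sys.argv[4]) if len(sys.argv)>4 else -.002;dy=float(sys.argv[5]) if len(sys.argv)>5 else 0
p,R,o=cur();s=snap('wrist','hov%d'%int(o['time']*10));im=s['pixels'].astype(int);sat=im.max(2)-im.min(2)
hsv=cv2.cvtColor(s['pixels'],cv2.COLOR_RGB2HSV).astype(int)
Rr=Ro.from_euler('xyz',[3.137,-.14,3.109]);P0=np.array([.5576,-.1882,.0643])
g=P0+TRAY.apply([dx,pk-.095+dy,off])
print('p',p,'err',g-p,np.degrees((R.inv()*Rr).as_rotvec()),o['wrist_force'],o['joint_positions'][5])
m=((sat<34)&(im.max(2)>100))
print('tile bottom row',[int(r) for r in np.where(np.diff(m[60:130,282].astype(int)))[0]+61])
f=lambda x,y,z:proj(s,[TQ[:3]+TRAY.apply([x,pk+y,z])])[0]
print('stop inner top pred',f(-.078,0,.007),'obs col off tile',f(-.078,-.045,.007), [(r,int(hsv[r,int(f(-.078,-.045,.007)[0]),2])) for r in range(int(f(-.078,-.045,.007)[1])-9,int(f(-.078,-.045,.007)[1])+8)])
for x in (-.055,-.035,-.015):
    a,b=f(x,-.0315,.007),f(x,.0315,.007);r=int(round(a[1]))
    om=np.where((hsv[r,:,0]<17)&(hsv[r,:,1]>105)&(hsv[r,:,2]>120))[0]
    L=om[(om>a[0]-16)&(om<a[0]+8)];Q=om[(om>b[0]-8)&(om<b[0]+16)]
    c=int((a[0]+b[0])/2);t=[c,c]
    while m[r,t[0]-1]:t[0]-=1
    while m[r,t[1]+1]:t[1]+=1
    print(r,'pred inner %.1f %.1f'%(a[0],b[0]),'L',L.min() if len(L) else 0,L.max() if len(L) else 0,'R',Q.min() if len(Q) else 0,Q.max() if len(Q) else 0,'tile',t)
plan([(g,Rr)],step=step,grip=.3)
E
python3 hov.py 0 .03 .03
```

```text
p [ 0.5388 -0.2825  0.1696] err [ 0.001  -0.0001 -0.079 ] [-0.2192 -0.2372  0.0507] [ 0.3038  0.1654 -0.5694] -2.0854553862964695
tile bottom row [85]
stop inner top pred [280.7729 125.821 ] obs col off tile [239.7707 125.812 ] [(116, 247), (117, 248), (118, 247), (119, 248), (120, 248), (121, 248), (122, 248), (123, 248), (124, 248), (125, 248), (126, 248), (127, 248), (128, 248), (129, 248), (130, 248), (131, 248), (132, 248)]
144 pred inner 251.2 310.2 L 0 0 R 0 0 tile [236, 325]
160 pred inner 250.5 310.8 L 0 0 R 0 0 tile [235, 326]
177 pred inner 249.7 311.5 L 0 0 R 0 0 tile [234, 327]
3 -0.0200 -0.0000 0.1331 -0.0009 -0.0002 0.0002 0.3; -0.0200 -0.0003 0.1331 -0.0009 -0.0002 0.0002 0.3; -0.0199 -0.0005 0.1331 -0.0009 -0.0002 0.0002 0.3
```

carry_out(motion="-0.02 0 0.133 -0.001 0 0 0.3; -0.02 0 0.133 -0.001 0 0 0.3; -0.02 0 0.133 -0.001 0 0 0.3; 0 0 0 0 0 0 0.3; -0.032 0 0.05 0 0 0 0.3; 0 0 0 0 0 0 0.3; 0 0 0 0 0 0 0.3")

```text
time: 21.52
tool_pos: [0.5446, -0.283, 0.0791]
ee_rot: [3.136, -0.143, 3.11]
wrist_force: [0.5, 0.6, -2.7]
width: 0.0595
finger_force: 30.0
```

```bash
python3 hov.py 0 .012 .01
```

```text
p [ 0.5446 -0.283   0.0791] err [ 0.0028  0.0001 -0.0048] [ 0.0642 -0.1559  0.0392] [ 0.5208  0.5546 -2.7193] -2.07239007240729
tile bottom row [85]
stop inner top pred [280.6224  94.9942] obs col off tile [223.3278  95.0733] [(86, 111), (87, 193), (88, 216), (89, 226), (90, 231), (91, 233), (92, 235), (93, 236), (94, 227), (95, 179), (96, 155), (97, 147), (98, 140), (99, 182), (100, 231), (101, 239), (102, 238)]
119 pred inner 238.9 322.3 L 232 236 R 325 331 tile [238, 323]
142 pred inner 237.5 323.7 L 230 235 R 327 333 tile [236, 325]
166 pred inner 236.0 325.2 L 228 228 R 334 334 tile [235, 326]
1 -0.0177 0.0013 0.0209 0.0006 -0.0014 0.0002 0.3
```

carry_out(motion="-0.018 0.001 0.021 0 -0.001 0 0.3; -0.008 0 0.0125 0 0 0 0.3; -0.008 0 0.0125 0 0 0 0.3; 0 0 0 0 0 0 0.3; -0.008 0 0.0125 0 0 0 0.3; 0 0 0 0 0 0 0.3; -0.008 0 0.0125 0 0 0 0.3; 0 0 0 0 0 0 0.3; 0 0 0 0 0 0 0.3")

```text
time: 22.7
tool_pos: [0.5521, -0.283, 0.063]
ee_rot: [3.136, -0.142, 3.11]
wrist_force: [-0.5, -0.2, 2.0]
width: 0.0597
finger_force: 30.0
```

```bash
python3 hov.py 0 0 .01
```

```text
p [ 0.5521 -0.283   0.063 ] err [ 0.0004 -0.      0.0005] [ 0.0771 -0.0931  0.0287] [-0.4754 -0.1591  1.9994] -2.065331100443369
tile bottom row [80]
stop inner top pred [280.3179  77.7346] obs col off tile [218.5892  77.8799] [(68, 91), (69, 154), (70, 212), (71, 216), (72, 226), (73, 228), (74, 229), (75, 231), (76, 232), (77, 203), (78, 162), (79, 148), (80, 141), (81, 134), (82, 114), (83, 234), (84, 235)]
103 pred inner 235.2 325.3 L 227 235 R 325 334 tile [237, 323]
127 pred inner 233.5 327.0 L 225 233 R 328 337 tile [236, 325]
153 pred inner 231.8 328.8 L 223 231 R 330 331 tile [235, 327]
1 -0.0016 -0.0001 -0.0025 0.0007 -0.0007 0.0003 0.3
```

carry_out(motion="0 0 0 0 0 0 0.8; 0 0 0 0 0 0 0.8; 0 0 0 0 0 0 0.8; 0 0 0 0 0 0 0.8; 0 0 -0.1 0 0 0 0.8; 0 0 -0.2 0 0 0 0.8; 0 0 -0.2 0 0 0 0.8; 0 0 0 0 0 0 0.8")

```text
time: 23.75
tool_pos: [0.5683, -0.285, 0.1663]
ee_rot: [3.139, -0.134, 3.109]
wrist_force: [0.1, 0.5, 0.5]
width: 0.075
finger_force: 0.0
```

```bash
python3 seat.py 0; python3 - <<'E'
from h import *
t,R,d=rackgrasp((.5335,.276,.1585));print(t)
plan([((.50,-.14,.34),toolR(80)),((.43,.24,.34),toolR(60))],step=.06,grip=.8)
E
```

```text
[ 0.5683 -0.285   0.1663] [0.1083 0.5302 0.4514] 0.075041180845231
obs [[309, 98], [316, 233], [252, 236], [255, 98]] ((283.0, 166.99998474121094), (65.99998474121094, 137.99996948242188), -0.0)
tray xy [-0.0736  0.0288  0.009 ]
tray xy [0.0743 0.0303 0.009 ]
tray xy [ 0.0772 -0.0265  0.009 ]
tray xy [-0.0734 -0.0286  0.009 ]
[0.53995917 0.27616798 0.11806854]
4 0.1192 0.1787 -0.2055 0.0005 -0.0373 -0.0039 0.8; 0.1013 0.1794 -0.2143 0.0005 -0.0373 -0.0039 0.8; 0.0827 0.1799 -0.2216 0.0005 -0.0373 -0.0039 0.8; 0.0637 0.1803 -0.2275 0.0005 -0.0373 -0.0039 0.8
7 0.0492 0.2714 -0.0087 0.0000 -0.0238 0.0000 0.8; 0.0487 0.2714 -0.0111 0.0000 -0.0238 0.0000 0.8; 0.0481 0.2714 -0.0135 0.0000 -0.0238 0.0000 0.8; 0.0474 0.2714 -0.0159 0.0000 -0.0238 0.0000 0.8; 0.0465 0.2714 -0.0183 0.0000 -0.0238 0.0000 0.8; 0.0456 0.2714 -0.0206 0.0000 -0.0238 0.0000 0.8; 0.0445 0.2714 -0.0228 0.0000 -0.0238 0.0000 0.8
```

Seated (x −0.0735…0.0757, square). Now the middle tall tile.

carry_out(motion="0.119 0.179 -0.205 0 -0.037 -0.004 0.8; 0.101 0.179 -0.214 0 -0.037 -0.004 0.8; 0.083 0.18 -0.222 0 -0.037 -0.004 0.8; 0.064 0.18 -0.227 0 -0.037 -0.004 0.8; 0.049 0.271 -0.009 0 -0.024 0 0.8; 0.049 0.271 -0.011 0 -0.024 0 0.8; 0.048 0.271 -0.013 0 -0.024 0 0.8; 0.047 0.271 -0.016 0 -0.024 0 0.8; 0.047 0.271 -0.018 0 -0.024 0 0.8; 0.046 0.271 -0.021 0 -0.024 0 0.8; 0.045 0.271 -0.023 0 -0.024 0 0.8; 0 0 0 0 0 0 0.8")

```text
time: 25.3
tool_pos: [0.4263, 0.2438, 0.3376]
ee_rot: [3.137, 0.515, -3.132]
wrist_force: [0.7, -0.4, -0.6]
width: 0.0753
finger_force: 0.0
```

```bash
python3 pre.py "(.5335,.276,.1585)"
```

```text
[0.4263 0.2438 0.3376] [[-0.87  -0.012  0.492]
 [-0.008  1.     0.009]
 [-0.492  0.004 -0.87 ]] [ 0.5965 -0.3641  1.5971 -0.274   1.4701 -1.0183] 0.07526993396961319
191 282 323 [0.5304 0.2463 0.1491] [0.5299 0.3044 0.1491] [0.5301 0.2753 0.1491] 0.05802981077994476
179 281 323 [0.5239 0.2449 0.1303] [0.5233 0.3057 0.1303] [0.5236 0.2753 0.1303] 0.06080157594825675
167 282 321 [0.5164 0.2463 0.1115] [0.5158 0.3041 0.1115] [0.5161 0.2752 0.1115] 0.057772458837332764
top pred [303.2511 197.2586] mask rows col [(187, 1), (188, 1), (189, 1), (190, 1), (191, 1), (192, 1), (193, 1), (194, 1), (195, 1), (196, 1), (197, 1), (198, 0), (199, 0), (200, 0), (201, 0), (202, 0), (203, 0), (204, 0), (205, 0), (206, 0)]
4 0.0218 0.0410 0.2220 -0.0009 -0.0113 -0.0021 0.8; 0.0269 0.0407 0.2215 -0.0009 -0.0113 -0.0021 0.8; 0.0319 0.0404 0.2209 -0.0009 -0.0113 -0.0021 0.8; 0.0370 0.0402 0.2201 -0.0009 -0.0113 -0.0021 0.8
4 -0.0000 0.0000 0.0875 0.0000 0.0000 0.0000 0.8; -0.0000 0.0000 0.0875 0.0000 0.0000 0.0000 0.8; -0.0000 0.0000 0.0875 0.0000 0.0000 0.0000 0.8; -0.0000 0.0000 0.0875 0.0000 0.0000 0.0000 0.8
```

```bash
python3 pre.py "(.537,.2753,.1585)"|tail -3
```

```text
top pred [304.843  197.9044] mask rows col [(187, 1), (188, 1), (189, 1), (190, 1), (191, 1), (192, 1), (193, 1), (194, 1), (195, 1), (196, 1), (197, 0), (198, 0), (199, 0), (200, 0), (201, 0), (202, 0), (203, 0), (204, 0), (205, 0), (206, 0)]
4 0.0200 0.0425 0.2243 -0.0011 -0.0112 -0.0025 0.8; 0.0250 0.0421 0.2238 -0.0011 -0.0112 -0.0025 0.8; 0.0300 0.0417 0.2233 -0.0011 -0.0112 -0.0025 0.8; 0.0350 0.0414 0.2226 -0.0011 -0.0112 -0.0025 0.8
4 0.0000 0.0000 0.0875 0.0000 0.0000 0.0000 0.8; 0.0000 0.0000 0.0875 0.0000 0.0000 0.0000 0.8; 0.0000 0.0000 0.0875 0.0000 0.0000 0.0000 0.8; 0.0000 0.0000 0.0875 0.0000 0.0000 0.0000 0.8
```

carry_out(motion="0.02 0.043 0.224 -0.001 -0.011 -0.003 0.8; 0.025 0.042 0.224 -0.001 -0.011 -0.003 0.8; 0.03 0.042 0.223 -0.001 -0.011 -0.002 0.8; 0.035 0.041 0.223 -0.001 -0.011 -0.002 0.8; 0 0 0 0 0 0 0.8; 0 0 0 0 0 0 0.8; 0 0 0 0 0 0 0.8")

```text
time: 26.28
tool_pos: [0.5059, 0.274, 0.1814]
ee_rot: [3.136, 0.616, -3.124]
wrist_force: [-0.0, -0.8, 0.1]
width: 0.0751
finger_force: 0.0
```

```bash
python3 pre.py "(.537,.2753,.1585)"
```

```text
[0.5059 0.274  0.1814] [[-0.816 -0.021  0.578]
 [-0.015  1.     0.016]
 [-0.578  0.005 -0.816]] [ 0.5842 -0.2097  1.8279 -0.3682  1.0133 -0.8919] 0.0751431332048531
234 199 320 [0.5345 0.2085 0.1491] [0.5329 0.3067 0.1491] [0.5337 0.2576 0.1491] 0.09818513378332627
211 246 319 [0.5272 0.2455 0.1303] [0.5263 0.3068 0.1303] [0.5267 0.2761 0.1303] 0.061315911338247674
189 247 318 [0.5202 0.2454 0.1115] [0.5192 0.3068 0.1115] [0.5197 0.2761 0.1115] 0.061418651014798535
top pred [281.4555 246.3245] mask rows col [(236, 1), (237, 1), (238, 1), (239, 1), (240, 1), (241, 1), (242, 1), (243, 1), (244, 1), (245, 0), (246, 0), (247, 0), (248, 0), (249, 0), (250, 0), (251, 0), (252, 0), (253, 0), (254, 0), (255, 0)]
1 0.0266 0.0011 0.0168 0.0006 0.0026 -0.0029 0.8
4 0.0000 0.0000 0.0875 0.0000 0.0000 0.0000 0.8; 0.0000 0.0000 0.0875 0.0000 0.0000 0.0000 0.8; 0.0000 0.0000 0.0875 0.0000 0.0000 0.0000 0.8; 0.0000 0.0000 0.0875 0.0000 0.0000 0.0000 0.8
```

carry_out(motion="0.027 0.005 0.017 0.001 0.003 -0.003 0.8; 0 0 0.088 0 0 0 0.8; 0 0 0.088 0 0 0 0.8; 0 0 0.088 0 0 0 0.8; 0 0 0.078 0 0 0 0.8; 0 0 0 0 0 0 0.8; 0 0 0 0 0 0 0.8")

```text
time: 27.2
tool_pos: [0.5413, 0.276, 0.116]
ee_rot: [-3.138, 0.606, -3.113]
wrist_force: [-0.3, 0.0, 0.3]
width: 0.0752
finger_force: 0.0
```

```bash
python3 - <<'E'
from h import *
np.set_printoptions(precision=4,suppress=True)
p,R,o=cur();t,Rr,d=rackgrasp((.537,.276,.1585));print(p,'err in tool',R.inv().apply(t-p),np.degrees((R.inv()*Rr).as_rotvec()),o['wrist_force'])
E
```

```text
[0.5413 0.276  0.116 ] err in tool [-0.0029  0.0001 -0.0005] [-0.1321 -0.2673  0.1273] [-0.2837  0.0077  0.2893]
```

carry_out(motion="-0.009 0 -0.007 0 0 0 0.8; 0 0 0 0 0 0 0.3; 0 0 0 0 0 0 0.3; 0 0 0 0 0 0 0.3; 0 0 0 0 0 0 0.3; 0 0 0 0 0 0 0.3; -0.02 0 -0.014 0 0 0 0.3; -0.04 0 -0.028 0 0 0 0.3; -0.04 0 -0.028 0 0 0 0.3; -0.04 0 -0.028 0 0 0 0.3; -0.04 0 -0.028 0 0 0 0.3; -0.04 0 -0.028 0 0 0 0.3")

```text
time: 28.7
tool_pos: [0.5606, 0.2766, 0.1691]
ee_rot: [-3.138, 0.606, -3.113]
wrist_force: [-0.6, 0.6, -2.1]
width: 0.0594
finger_force: 30.0
```

carry_out(motion="-0.05 0 -0.035 0 0 0 0.3; -0.05 0 -0.035 0 0 0 0.3; -0.059 0 -0.041 0 0 0 0.3; -0.059 0 -0.041 0 0 0 0.3; -0.059 0 -0.041 0 0 0 0.3; 0 0 0 0 0 0 0.3")

```text
time: 29.45
tool_pos: [0.5852, 0.2778, 0.2344]
ee_rot: [-3.14, 0.61, -3.114]
wrist_force: [-0.6, 0.5, -1.7]
width: 0.0596
finger_force: 30.0
```

```bash
python3 tohover.py -.095; python3 - <<'E'
from h import *
snap('side','side_after')
E
```

```text
[0.5852 0.2778 0.2344] [[-0.82  -0.026  0.572]
 [-0.023  1.     0.014]
 [-0.573 -0.002 -0.82 ]] 0.05963866046961688 [-0.6159  0.5426 -1.7162]
tile bottom row @282 [69, 85] tile1 had ~85
release [ 0.5492 -0.378   0.0635] hover [ 0.5366 -0.3776  0.0906]
4 0.0458 -0.0759 -0.2101 0.0013 0.0204 0.0029 0.3; 0.0543 -0.0767 -0.2078 0.0013 0.0204 0.0029 0.3; 0.0627 -0.0776 -0.2051 0.0013 0.0204 0.0029 0.3; 0.0709 -0.0786 -0.2020 0.0013 0.0204 0.0029 0.3
6 -0.0302 -0.2783 0.0141 0.0000 0.0208 0.0000 0.3; -0.0308 -0.2783 0.0128 0.0000 0.0208 0.0000 0.3; -0.0313 -0.2783 0.0114 0.0000 0.0208 0.0000 0.3; -0.0318 -0.2783 0.0100 0.0000 0.0208 0.0000 0.3; -0.0322 -0.2783 0.0086 0.0000 0.0208 0.0000 0.3; -0.0325 -0.2783 0.0072 0.0000 0.0208 0.0000 0.3
6 -0.0041 -0.2147 0.1525 -0.0003 0.0250 0.0027 0.3; -0.0132 -0.2147 0.1519 -0.0003 0.0250 0.0027 0.3; -0.0224 -0.2147 0.1508 -0.0003 0.0250 0.0027 0.3; -0.0314 -0.2147 0.1493 -0.0003 0.0250 0.0027 0.3; -0.0404 -0.2146 0.1472 -0.0003 0.0250 0.0027 0.3; -0.0492 -0.2144 0.1447 -0.0003 0.0250 0.0027 0.3
3 -0.0186 -0.0006 0.1320 0.0000 0.0000 0.0000 0.3; -0.0186 -0.0006 0.1320 0.0000 0.0000 0.0000 0.3; -0.0186 -0.0006 0.1320 0.0000 0.0000 0.0000 0.3
```

carry_out(motion="0.046 -0.076 -0.21 0.001 0.02 0.003 0.3; 0.054 -0.077 -0.208 0.001 0.02 0.003 0.3; 0.063 -0.078 -0.205 0.001 0.02 0.003 0.3; 0.071 -0.079 -0.202 0.001 0.02 0.003 0.3; -0.03 -0.278 0.014 0 0.021 0 0.3; -0.031 -0.278 0.013 0 0.021 0 0.3; -0.031 -0.278 0.011 0 0.021 0 0.3; -0.032 -0.278 0.01 0 0.021 0 0.3; -0.032 -0.278 0.009 0 0.021 0 0.3; -0.033 -0.278 0.007 0 0.021 0 0.3")

```text
time: 30.8
tool_pos: [0.4995, -0.1221, 0.3478]
ee_rot: [3.139, 0.173, 3.141]
wrist_force: [1.2, 0.5, -1.7]
width: 0.0599
finger_force: 30.0
```

carry_out(motion="-0.004 -0.215 0.153 0 0.025 0.003 0.3; -0.013 -0.215 0.152 0 0.025 0.003 0.3; -0.022 -0.215 0.151 0 0.025 0.003 0.3; -0.031 -0.215 0.149 0 0.025 0.003 0.3; -0.04 -0.215 0.147 0 0.025 0.003 0.3; -0.049 -0.214 0.145 0 0.025 0.003 0.3; 0 0 0 0 0 0 0.3; 0 0 0 0 0 0 0.3")

```text
time: 31.8
tool_pos: [0.5358, -0.3775, 0.1682]
ee_rot: [3.138, -0.14, 3.105]
wrist_force: [0.0, 0.2, -1.3]
width: 0.0599
finger_force: 30.0
```

```bash
python3 hov.py -.095 .014 .03
```

```text
p [ 0.5358 -0.3775  0.1682] err [ 0.0076 -0.0003 -0.092 ] [-0.0229 -0.0097 -0.207 ] [ 0.0398  0.2242 -1.3234] -2.205983483160946
tile bottom row [86]
stop inner top pred [279.908  124.7969] obs col off tile [238.6549 124.9761] [(115, 108), (116, 111), (117, 137), (118, 163), (119, 204), (120, 208), (121, 219), (122, 225), (123, 231), (124, 230), (125, 232), (126, 236), (127, 238), (128, 233), (129, 234), (130, 235), (131, 237)]
143 pred inner 250.3 309.6 L 0 0 R 0 0 tile [237, 325]
160 pred inner 249.6 310.3 L 0 0 R 0 0 tile [236, 326]
177 pred inner 249.0 311.1 L 0 0 R 0 0 tile [235, 328]
4 -0.0251 -0.0004 0.1153 -0.0003 0.0003 -0.0004 0.3; -0.0251 -0.0005 0.1152 -0.0003 0.0003 -0.0004 0.3; -0.0252 -0.0006 0.1152 -0.0003 0.0003 -0.0004 0.3; -0.0253 -0.0007 0.1152 -0.0003 0.0003 -0.0004 0.3
```

carry_out(motion="-0.025 0 0.115 0 0 0 0.3; -0.025 0 0.115 0 0 0 0.3; -0.025 -0.001 0.115 0 0 0 0.3; -0.025 -0.001 0.115 0 0 0 0.3; 0 0 0 0 0 0 0.3; 0 0 0 0 0 0 0.3; 0 0 0 0 0 0 0.3")

```text
time: 32.72
tool_pos: [0.5436, -0.3787, 0.0775]
ee_rot: [3.141, -0.136, 3.105]
wrist_force: [0.1, -0.1, -1.7]
width: 0.0598
finger_force: 30.0
```

```bash
python3 hov.py -.095 .009 .01
```

```text
p [ 0.5436 -0.3787  0.0775] err [ 0.0018  0.0008 -0.0059] [-0.2197  0.2149 -0.2224] [ 0.0994 -0.1065 -1.6888] -2.1870825747412574
tile bottom row [86]
stop inner top pred [281.2406  90.6878] obs col off tile [223.4021  91.0968] [(82, 223), (83, 235), (84, 236), (85, 237), (86, 237), (87, 237), (88, 237), (89, 227), (90, 130), (91, 160), (92, 154), (93, 149), (94, 183), (95, 235), (96, 246), (97, 246), (98, 246)]
115 pred inner 239.2 323.4 L 232 238 R 325 332 tile [239, 324]
138 pred inner 237.8 324.9 L 230 236 R 327 334 tile [237, 325]
163 pred inner 236.4 326.4 L 228 234 R 329 335 tile [236, 327]
1 -0.0132 0.0045 0.0258 -0.0017 0.0015 -0.0019 0.3
```

carry_out(motion="-0.013 0.001 0.026 -0.002 0.002 -0.002 0.3; -0.006 0 0.01 0 0 0 0.3; 0 0 0 0 0 0 0.3; -0.008 0 0.0125 0 0 0 0.3; 0 0 0 0 0 0 0.3; -0.008 0 0.0125 0 0 0 0.3; 0 0 0 0 0 0 0.3; 0 0 0 0 0 0 0.3")

```text
time: 33.78
tool_pos: [0.5475, -0.3784, 0.0629]
ee_rot: [3.135, -0.144, 3.109]
wrist_force: [-3.3, 1.3, 5.5]
width: 0.0597
finger_force: 30.0
```

```bash
python3 hov.py -.095 0 .01
```

```text
p [ 0.5475 -0.3784  0.0629] err [0.0017 0.0004 0.0005] [ 0.1241 -0.2504 -0.0017] [-3.2654  1.2768  5.5283] -2.1857203318198453
tile bottom row [81]
stop inner top pred [280.775   79.7696] obs col off tile [219.1087  79.9311] [(70, 183), (71, 232), (72, 232), (73, 234), (74, 234), (75, 234), (76, 234), (77, 236), (78, 160), (79, 148), (80, 154), (81, 150), (82, 143), (83, 133), (84, 214), (85, 243), (86, 243)]
105 pred inner 235.8 325.8 L 228 235 R 326 335 tile [238, 324]
129 pred inner 234.1 327.5 L 226 233 R 328 337 tile [237, 326]
155 pred inner 232.4 329.3 L 224 231 R 330 339 tile [235, 328]
1 -0.0081 0.0021 -0.0040 0.0011 -0.0021 -0.0001 0.3
```

Contact, centred between the cheeks. Release.

carry_out(motion="0 0 -0.004 0 0 0 0.8; 0 0 0 0 0 0 0.8; 0 0 0 0 0 0 0.8; 0 0 0 0 0 0 0.8; 0 0 -0.1 0 0 0 0.8; 0 0 -0.2 0 0 0 0.8; 0 0 -0.2 0 0 0 0.8; 0 0 -0.25 0 0 0 0.8; 0 0 0 0 0 0 0.8")

```text
time: 34.95
tool_pos: [0.5716, -0.3812, 0.2171]
ee_rot: [3.141, -0.134, 3.109]
wrist_force: [0.4, -0.4, -0.4]
width: 0.0751
finger_force: 0.0
```

```bash
python3 seat.py -.095; python3 - <<'E'
from h import *
a=snap('scene');b=snap('side')
import pickle;pickle.dump((a,b),open('ab2.pkl','wb'))
r=lambda im,x,y,ww,h,W,H:cv2.resize(im['pixels'][y:y+h,x:x+ww,::-1],(W,H),interpolation=cv2.INTER_CUBIC)
cv2.imwrite('pics/c7.png',np.hstack([r(a,205,120,200,200,500,500),r(b,150,165,150,250,300,500)]))
E
```

```text
[ 0.5716 -0.3812  0.2171] [ 0.4452 -0.362  -0.4445] 0.07511241233607012
obs [[307, 104], [311, 218], [256, 219], [260, 104]] ((283.5, 161.5), (117.0, 55.0), 90.0)
tray xy [-0.0741  0.03    0.009 ]
tray xy [0.0739 0.0299 0.009 ]
tray xy [ 0.0751 -0.0284  0.009 ]
tray xy [-0.074  -0.0281  0.009 ]
```

View pics/c7.png

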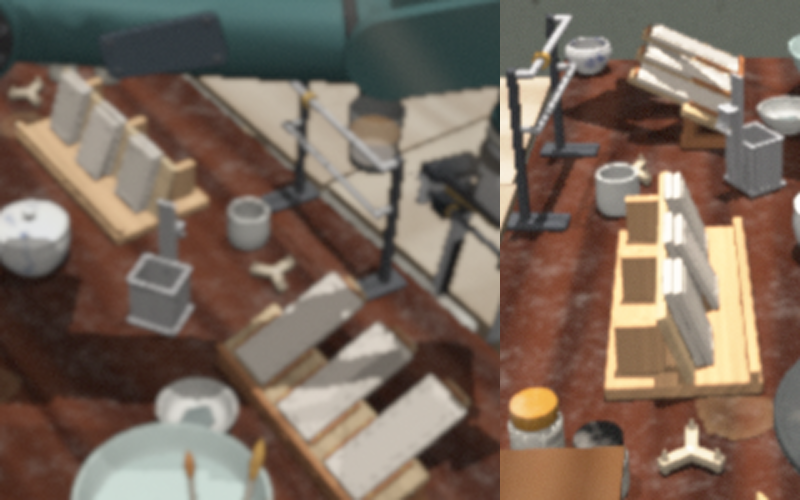

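All three talls lie flat in the pockets and two shorts lean in each stack; cup stands at about crop (160,290), pot and stilt untouched. Next: cup and rail measurement.

```bash
cat >> h.py <<'E'
def downR(yaw): return Ro.from_euler('z',yaw)*Ro.from_euler('x',np.pi)
E
python3 - <<'E'
from h import *
plan([((.52,-.33,.30),toolR(92)),((.50,-.06,.34),downR(np.pi/2))],step=.06,grip=.5)
E
```

```text
2 0.1583 0.1222 -0.2046 0.0028 -0.0264 -0.0077 0.5; 0.1447 0.1234 -0.2137 0.0028 -0.0264 -0.0077 0.5
10 0.0107 0.1350 -0.0196 -0.0013 -0.0013 0.0750 0.5; 0.0316 0.1317 -0.0193 -0.0013 -0.0013 0.0750 0.5; 0.0518 0.1252 -0.0191 -0.0013 -0.0013 0.0750 0.5; 0.0707 0.1156 -0.0189 -0.0013 -0.0013 0.0750 0.5; 0.0879 0.1032 -0.0188 -0.0013 -0.0013 0.0750 0.5; 0.1029 0.0882 -0.0188 -0.0013 -0.0013 0.0750 0.5; 0.1154 0.0711 -0.0189 -0.0013 -0.0013 0.0750 0.5; 0.1250 0.0523 -0.0191 -0.0013 -0.0013 0.0750 0.5; 0.1316 0.0321 -0.0193 -0.0013 -0.0013 0.0750 0.5; 0.1350 0.0112 -0.0196 -0.0013 -0.0013 0.0750 0.5
```

carry_out(motion="0.158 0.122 -0.205 0.003 -0.026 -0.008 0.5; 0.145 0.123 -0.214 0.003 -0.026 -0.008 0.5; 0.011 0.135 -0.02 -0.001 -0.001 0.075 0.5; 0.032 0.132 -0.019 -0.001 -0.001 0.075 0.5; 0.052 0.125 -0.019 -0.001 -0.001 0.075 0.5; 0.071 0.116 -0.019 -0.001 -0.001 0.075 0.5; 0.088 0.103 -0.019 -0.001 -0.001 0.075 0.5; 0.103 0.088 -0.019 -0.001 -0.001 0.075 0.5; 0.115 0.071 -0.019 -0.001 -0.001 0.075 0.5; 0.125 0.052 -0.019 -0.001 -0.001 0.075 0.5; 0.132 0.032 -0.019 -0.001 -0.001 0.075 0.5; 0.135 0.011 -0.02 -0.001 -0.001 0.075 0.5")

```text
time: 36.6
tool_pos: [0.4989, -0.0592, 0.3382]
ee_rot: [-3.129, 0.001, 1.566]
wrist_force: [0.5, 0.1, 0.1]
width: 0.0468
finger_force: 0.0
```

carry_out(motion="0 0 0 0 0 0 0.5; 0 0 0 0 0 0 0.5")

```text
time: 36.85
tool_pos: [0.4994, -0.0606, 0.3392]
ee_rot: [-3.131, 0.002, 1.573]
wrist_force: [0.6, -1.0, 1.0]
width: 0.0468
finger_force: 0.0
```

```bash
python3 - <<'E'
from h import *
import pickle
w=snap('wrist','w8');a=snap('scene');b=snap('side');p,R,o=cur();print(p,R.as_matrix().round(3))
pickle.dump((w,a,b),open('w8.pkl','wb'))
cv2.imwrite('pics/w8b.png',cv2.resize(w['pixels'][:,:,::-1],(800,600),interpolation=cv2.INTER_CUBIC))
E
```

```text
[ 0.49958141 -0.06096809  0.33991664] [[-0.001  1.    -0.01 ]
 [ 1.     0.001 -0.002]
 [-0.002 -0.01  -1.   ]]
```

View pics/w8b.png

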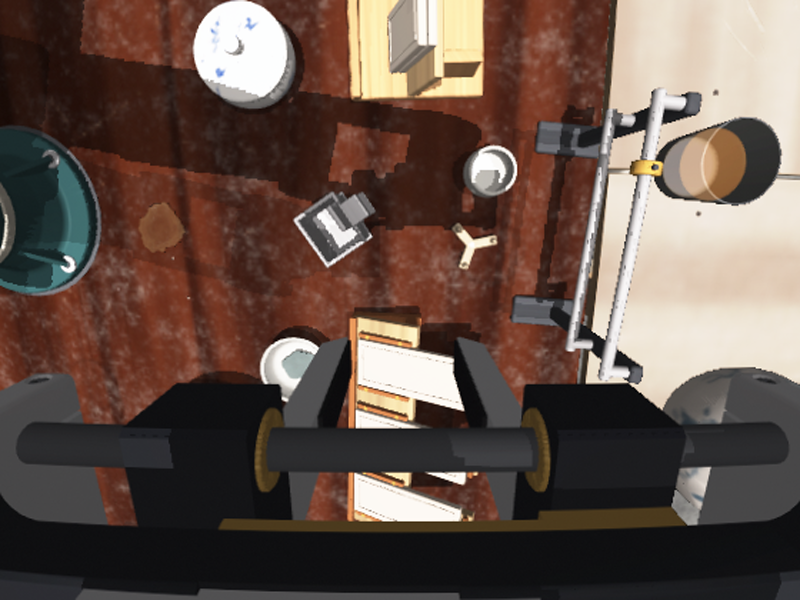

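Wrist: cup rim corners ≈(295,218),(330,266),(372,235),(335,195), strap tab at (357,207); upper rod (660,92)→(606,378), collar (647,167), lower rod (612,112)→(572,345).

```bash
python3 - <<'E'
from h import *
import pickle
np.set_printoptions(precision=4,suppress=True)
w,a,b=pickle.load(open('w8.pkl','rb'));q=700/490.
F=lambda x,y:((x+.5)*.7-.5,(y+.5)*.7-.5)
im=w['pixels'].astype(int);hsv=cv2.cvtColor(w['pixels'],cv2.COLOR_RGB2HSV).astype(int)
for n,pt in dict(L=(295,218),B=(330,266),R=(372,235),T=(335,195)).items(): print('rim',n,onz(w,F(*pt),.07))
for n,pt in dict(a=(340,208),b=(362,192),c=(375,207),d=(352,222)).items(): print('tab?',n,onz(w,F(*pt),.162))
# rods: per row find bright grey runs near line
def rod(p0,p1,z,hw=9):
    pts=[]
    (x0,y0),(x1,y1)=F(*p0),F(*p1)
    for r in range(int(y0)+6,int(y1)-6):
        c=x0+(x1-x0)*(r-y0)/(y1-y0);lo=int(c-hw);seg=im[r,lo:int(c+hw)+1]
        g=(seg.max(1)-seg.min(1)<26)&(seg.max(1)>120)
        k=np.where(g)[0]
        if 4<=len(k)<=13 and k.max()-k.min()==len(k)-1: pts.append((lo+k.mean(),r,len(k)))
    pts=np.array(pts);W=np.array([onz(w,p[:2],z) for p in pts])
    f=np.polyfit(W[:,1],W[:,0],1)
    for _ in range(3):
        e=W[:,0]-np.polyval(f,W[:,1]);k=abs(e)<max(.001,1.5*e.std());f=np.polyfit(W[k,1],W[k,0],1)
    print(len(pts),'n width px',np.median(pts[:,2]),'x=%.4f*y+%.4f'%tuple(f),'res',e[k].std(),'yaw deg',-np.degrees(np.arctan(f[0])),'yrange',W[k,1].min(),W[k,1].max());return f
rod((660,92),(606,378),.2);rod((612,112),(572,345),.13)
m=((hsv[...,0]>15)&(hsv[...,0]<32)&(hsv[...,1]>140)).astype(np.uint8);m[:, :430]=0;m[:100]=0;m[135:]=0
ys,xs=np.where(m);print('collar',xs.min(),xs.max(),ys.min(),ys.max(),onz(w,(xs.mean(),ys.mean()),.2),'ends',[onz(w,(xs.mean(),v),.2) for v in (ys.min(),ys.max())])
print('rod ends',onz(w,F(660,90),.2),onz(w,F(606,380),.2))
E
```

```text
rim L [ 0.3817 -0.0076  0.07  ]
rim B [ 0.4176 -0.0595  0.07  ]
rim R [ 0.4642 -0.0257  0.07  ]
rim T [0.4256 0.0163 0.07  ]
tab? a [0.4451 0.0041 0.162 ]
tab? b [0.464  0.0172 0.162 ]
tab? c [0.4747 0.0049 0.162 ]
tab? d [ 0.455  -0.0076  0.162 ]
111 n width px 9.0 x=0.0779*y+0.6781 res 0.0003070104912699195 yaw deg -4.456961238492265 yrange -0.12208454160473398 0.07788984162784351
103 n width px 6.0 x=0.0781*y+0.6755 res 0.00029481104572714795 yaw deg -4.46357609424987 yrange -0.11745677347241795 0.0771985158710572
collar 441 463 112 123 [0.6788 0.0362 0.2   ] ends [array([0.6781, 0.0415, 0.2   ]), array([0.6795, 0.0301, 0.2   ])]
rod ends [0.6846 0.0909 0.2   ] [ 0.6697 -0.1348  0.2   ]
```

```bash
python3 - <<'E'
from h import *
plan([((.445,-.004,.27),downR(np.pi/2+.59))],step=.05,grip=.4)
E
```

```text
4 0.0714 -0.0673 0.0879 -0.0012 -0.0001 -0.0704 0.4; 0.0806 -0.0563 0.0877 -0.0012 -0.0001 -0.0704 0.4; 0.0880 -0.0441 0.0876 -0.0012 -0.0001 -0.0704 0.4; 0.0936 -0.0309 0.0875 -0.0012 -0.0001 -0.0704 0.4
```

carry_out(motion="0.071 -0.067 0.088 -0.001 0 -0.07 0.4; 0.081 -0.056 0.088 -0.001 0 -0.07 0.4; 0.088 -0.044 0.088 -0.001 0 -0.07 0.4; 0.094 -0.031 0.088 -0.001 0 -0.07 0.4; 0 0 0 0 0 0 0.4; 0 0 0 0 0 0 0.4; 0 0 0 0 0 0 0.4")

```text
time: 37.88
tool_pos: [0.4462, -0.0037, 0.2715]
ee_rot: [3.141, 0.001, 2.156]
wrist_force: [-0.8, -0.1, 0.5]
width: 0.0376
finger_force: 0.0
```

```bash
python3 - <<'E'
from h import *
import pickle
w=snap('wrist','w9');p,R,o=cur();print(p,R.as_matrix().round(3),o['joint_positions'],o['width'])
pickle.dump(w,open('w9.pkl','wb'))
cv2.imwrite('pics/w9b.png',cv2.resize(w['pixels'][100:310,180:390,::-1],(600,600),interpolation=cv2.INTER_CUBIC))
E
```

```text
[ 0.4461012  -0.00360422  0.27141493] [[-0.553  0.833  0.001]
 [ 0.833  0.553 -0.   ]
 [-0.001  0.001 -1.   ]] [-1.35355783e-01 -1.49929587e-01  1.47189683e+00  7.91838205e-05
  1.81857728e+00 -7.21197258e-01] 0.037306898001125355
```

View pics/w9b.png

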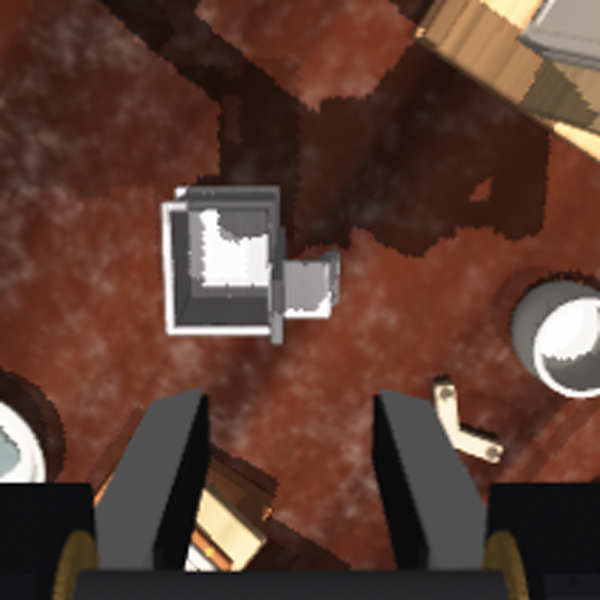

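Cup aligned with the tool: rim left edge (162,203)→(168,334), strap top end at (271–283,342), hook to (338,318). Rays next.

```bash
python3 - <<'E'
from h import *
import pickle
np.set_printoptions(precision=4,suppress=True)
w=pickle.load(open('w9.pkl','rb'));p=np.array([.4461,-.0036,.2714]);yaw=2.156-np.pi/2
C=Ro.from_euler('z',yaw)  # tool-y == cup x axis direction
F=lambda x,y:(180+(x+.5)*.35-.5,100+(y+.5)*.35-.5)
f=lambda x,y,z:(C.inv().apply(onz(w,F(x,y),z)-p)*1000).round(1)
print('rel to TCP, cup-aligned axes, mm')
for n,q,z in (('rimLT',(161,202),.07),('rimLB',(167,335),.07),('rimRB',(272,335),.07),('strap a',(271,343),.162),('strap b',(283,343),.162),('hook lo-right',(331,319),.119),('hook lo-left',(284,317),.119),('hook hi-right',(331,260),.119)): print(n,f(*q,z))
im=w['pixels'].astype(int)
for r in (212,216,218): print(r,[(c,im[r,c].tolist()) for c in range(270,284)])
E
```

```text
rel to TCP, cup-aligned axes, mm
rimLT [ -58.7   32.3 -201.4]
rimLB [ -58.1  -30.8 -201.4]
rimRB [  -8.1  -30.8 -201.4]
strap a [  -6.4   -9.7 -109.4]
strap b [  -2.1   -9.7 -109.4]
hook lo-right [  17.4  -11.1 -152.4]
hook lo-left [  -2.   -10.2 -152.4]
hook hi-right [  17.1   13.5 -152.4]
212 [(270, [69, 67, 68]), (271, [69, 67, 68]), (272, [69, 67, 68]), (273, [81, 79, 80]), (274, [123, 119, 120]), (275, [136, 132, 133]), (276, [150, 147, 147]), (277, [152, 148, 148]), (278, [131, 127, 127]), (279, [69, 53, 51]), (280, [83, 45, 35]), (281, [88, 48, 37]), (282, [88, 48, 37]), (283, [87, 44, 32])]
216 [(270, [242, 240, 240]), (271, [242, 240, 240]), (272, [242, 240, 240]), (273, [236, 234, 234]), (274, [168, 166, 168]), (275, [135, 132, 133]), (276, [151, 148, 148]), (277, [155, 152, 152]), (278, [135, 129, 129]), (279, [73, 48, 41]), (280, [82, 40, 29]), (281, [85, 43, 31]), (282, [90, 44, 33]), (283, [91, 44, 32])]
218 [(270, [88, 54, 45]), (271, [89, 55, 46]), (272, [88, 55, 45]), (273, [83, 51, 42]), (274, [82, 70, 67]), (275, [134, 131, 132]), (276, [151, 147, 146]), (277, [153, 149, 150]), (278, [135, 130, 130]), (279, [76, 51, 43]), (280, [88, 44, 32]), (281, [94, 50, 38]), (282, [97, 52, 40]), (283, [98, 52, 39])]
```

carry_out(motion="0.007 -0.023 0.15 0 0 0 0.4; 0 0 0.15 0 0 0 0.4; 0 0 0.15 0 0 0 0.4; 0 0 0.15 0 0 0 0.4; 0 0 0.105 0 0 0 0.4; 0 0 0 0 0 0 0.4; 0 0 0 0 0 0 0.4")

```text
time: 38.8
tool_pos: [0.4416, -0.0046, 0.1309]
ee_rot: [3.14, 0.001, 2.158]
wrist_force: [-0.3, 0.0, -0.1]
width: 0.0379
finger_force: 0.0
```

carry_out(motion="0 0 0 0 0 0 0.15; 0 0 0 0 0 0 0.1; 0 0 0 0 0 0 0; 0 0 0 0 0 0 0; 0 0 0 0 0 0 0; 0 0 0 0 0 0 0; 0 0 0 0 0 0 0")

```text
time: 39.67
tool_pos: [0.4407, -0.0044, 0.1299]
ee_rot: [-3.142, -0.0, 2.158]
wrist_force: [-0.4, 0.2, 2.3]
width: 0.0049
finger_force: 30.0
```

```bash
python3 - <<'E'
from h import *
p,R,o=cur();print(p,R.as_matrix().round(3),o['width'],o['finger_force'],o['wrist_force'],o['wrist_torque'])
E
```

```text
[ 0.44068959 -0.00443066  0.12993263] [[-0.554  0.832 -0.   ]
 [ 0.832  0.554 -0.   ]
 [ 0.    -0.    -1.   ]] 0.004948519202727393 30.000199377536774 [-0.44906108  0.18252031  2.32148611] [-0.07882772  0.25400921  0.01742812]
```

```bash
python3 - <<'E'
from h import *
p,R,o=cur()
plan([(p+[0,0,.14],R),((.602,-.0606,.272),downR(np.pi/2-.0778))],start=(p,R),step=.03,grip=0)
E
```

```text
5 0.0000 -0.0000 -0.1400 0.0000 0.0000 0.0000 0; 0.0000 -0.0000 -0.1400 0.0000 0.0000 0.0000 0; 0.0000 -0.0000 -0.1400 0.0000 0.0000 0.0000 0; 0.0000 -0.0000 -0.1400 0.0000 0.0000 0.0000 0; 0.0000 -0.0000 -0.1400 0.0000 0.0000 0.0000 0
6 -0.1135 0.0859 -0.0017 -0.0000 -0.0000 0.0529 0; -0.1033 0.0980 -0.0017 -0.0000 -0.0000 0.0529 0; -0.0918 0.1088 -0.0017 -0.0000 -0.0000 0.0529 0; -0.0792 0.1183 -0.0017 -0.0000 -0.0000 0.0529 0; -0.0656 0.1263 -0.0017 -0.0000 -0.0000 0.0529 0; -0.0512 0.1328 -0.0017 -0.0000 -0.0000 0.0529 0
```

carry_out(motion="0 0 -0.07 0 0 0 0; 0 0 -0.14 0 0 0 0; 0 0 -0.14 0 0 0 0; 0 0 -0.14 0 0 0 0; 0 0 -0.14 0 0 0 0; 0 0 -0.07 0 0 0 0; -0.113 0.086 -0.002 0 0 0.053 0; -0.103 0.098 -0.002 0 0 0.053 0; -0.092 0.109 -0.002 0 0 0.053 0; -0.079 0.118 -0.002 0 0 0.053 0; -0.066 0.126 -0.002 0 0 0.053 0; -0.051 0.133 -0.002 0 0 0.053 0")

```text
time: 41.18
tool_pos: [0.6025, -0.0607, 0.271]
ee_rot: [-3.139, -0.001, 1.489]
wrist_force: [0.5, 0.0, -1.8]
width: 0.0047
finger_force: 30.0
```

carry_out(motion="0 0 0 0 0 0 0; 0 0 0 0 0 0 0")

```text
time: 41.42
tool_pos: [0.6013, -0.0602, 0.2713]
ee_rot: [-3.139, -0.001, 1.493]
wrist_force: [-0.3, 0.1, -1.4]
width: 0.0049
finger_force: 30.0
```

```bash
cat > rail.py <<'E'
from h import *
np.set_printoptions(precision=4,suppress=True)
p,R,o=cur();print(p,R.as_euler('xyz').round(4),o['width'],o['wrist_force'],o['wrist_torque'])
w=snap('wrist','rail%d'%int(o['time']*10));im=w['pixels'].astype(int);hsv=cv2.cvtColor(w['pixels'],cv2.COLOR_RGB2HSV).astype(int)
mid=np.array([.6765,-.0213]);ex=np.array([.997,-.0777]);ey=np.array([.0777,.997])
for z,dx in ((.2,0),(.13,-.002)):
    P=[]
    for yy in np.arange(-.1,.1,.004):
        if z==.2 and .045<yy<.07: continue
        c=proj(w,[[*(mid+dx*ex+yy*ey),z]])[0]; r=int(round(c[1]))
        if not 3<r<417: continue
        lo=int(c[0])-14; seg=im[r,max(lo,0):lo+29]
        g=(seg.max(1)-seg.min(1)<26)&(seg.max(1)>125);k=np.where(g)[0]
        if 5<=len(k)<=16 and k.max()-k.min()==len(k)-1: P.append(onz(w,(max(lo,0)+k.mean(),r),z)[:2])
    P=np.array(P)
    if len(P)>4:
        f=np.polyfit(P[:,1],P[:,0],1);e=P[:,0]-np.polyval(f,P[:,1]);k=abs(e)<.0015;f=np.polyfit(P[k,1],P[k,0],1)
        print('z',z,len(P),k.sum(),f,'yaw',-np.degrees(np.arctan(f[0])),'x at y=-.06: %.4f'%np.polyval(f,-.06),e[k].std())
q=(p[:2]-mid);print('TCP in rail frame',q@ex,q@ey)
m=(hsv[...,0]>15)&(hsv[...,0]<32)&(hsv[...,1]>140);c=proj(w,[[*(mid+.057*ey),.2]])[0].astype(int);print('collar pred',c)
sub=m[max(c[1]-15,0):c[1]+15,c[0]-20:c[0]+20];ys,xs=np.where(sub)
if len(ys): print('collar obs',xs.mean()+c[0]-20,ys.mean()+max(c[1]-15,0),onz(w,(xs.mean()+c[0]-20,ys.mean()+max(c[1]-15,0)),.2))
E
python3 rail.py
```

```text
[ 0.6013 -0.0602  0.2713] [-3.1393 -0.0006  1.4934] 0.004853240523138323 [-0.2901  0.1056 -1.3846] [-0.0783  0.0508  0.0066]
z 0.2 22 22 [0.0727 0.6779] yaw -4.1558700797837975 x at y=-.06: 0.6735 0.0003251150423303423
z 0.13 37 37 [0.0807 0.6753] yaw -4.6158611251655195 x at y=-.06: 0.6705 0.0005888225542560596
TCP in rail frame -0.07197852108616144 -0.04465547608987055
collar pred [368 102]
collar obs 365.4354066985646 102.02870813397129 [0.6785 0.0359 0.2   ]
```

```bash
python3 - <<'E'
from h import *
w=snap('wrist');p,R,o=cur();im=w['pixels']
ex=R.apply([0,1,0]);ey=R.apply([1,0,0])
f=lambda a,b,z:proj(w,p+a*ex+b*ey+[0,0,z])[0].round(1)
for b in (-.006,0,.006):
    print(b,'strap back/leg inner/outer pred',f(.0025,b,-.011),f(.0175,b,-.011),f(.0215,b,-.011))
    r=int(f(.0215,b,-.011)[1]);c=int(f(.0215,b,-.011)[0]);print(r,c-26,im[r,c-26:c+10].max(1).tolist(),(im[r,c-26:c+10].max(1).astype(int)-im[r,c-26:c+10].min(1)).tolist())
c0=f(.012,0,-.011).astype(int);print(c0,'col',[(r,int(im[r,c0[0]].max()),int(im[r,c0[0]].max())-int(im[r,c0[0]].min())) for r in range(c0[1]-30,c0[1]+26)],f(.012,.012,-.011),f(.012,-.012,-.011))
E
```

```text
-0.006 strap back/leg inner/outer pred [284.5 252.3] [305.9 252.3] [311.6 252.3]
252 285 [83, 34, 15, 38, 86, 86, 86, 86, 86, 85, 86, 86, 86, 86, 86, 86, 86, 86, 86, 85, 86, 86, 91, 101, 101, 100, 97, 104, 133, 135, 135, 137, 136, 135, 133, 134] [2, 1, 1, 1, 1, 1, 1, 2, 1, 1, 1, 2, 1, 1, 1, 1, 1, 1, 2, 1, 1, 1, 2, 2, 2, 2, 6, 37, 82, 81, 78, 80, 80, 83, 84, 85]
0 strap back/leg inner/outer pred [284.5 244.2] [306.1 244.2] [311.8 244.2]
244 285 [67, 24, 24, 58, 86, 86, 86, 86, 86, 85, 86, 86, 86, 86, 86, 86, 86, 86, 86, 87, 107, 154, 153, 151, 140, 102, 96, 86, 82, 88, 114, 135, 135, 137, 136, 135] [2, 2, 1, 1, 2, 1, 1, 2, 1, 1, 1, 1, 1, 1, 1, 1, 1, 2, 2, 1, 2, 5, 4, 3, 3, 2, 3, 2, 3, 12, 52, 84, 83, 83, 83, 85]
0.006 strap back/leg inner/outer pred [284.5 236. ] [306.2 236. ] [312. 236.]
236 286 [102, 99, 87, 88, 89, 93, 100, 104, 114, 152, 151, 153, 154, 153, 154, 154, 155, 156, 157, 157, 156, 155, 157, 155, 102, 99, 89, 82, 84, 102, 129, 130, 131, 131, 129, 127] [3, 2, 1, 1, 1, 1, 3, 4, 2, 5, 5, 5, 4, 4, 4, 4, 4, 4, 4, 4, 4, 5, 5, 5, 2, 4, 2, 3, 5, 33, 69, 70, 72, 71, 70, 72]
[298 
[... 152 characters left out ...]
(223, 86, 54), (224, 88, 52), (225, 91, 51), (226, 92, 48), (227, 99, 43), (228, 84, 8), (229, 118, 4), (230, 141, 4), (231, 154, 4), (232, 153, 3), (233, 152, 3), (234, 152, 3), (235, 154, 4), (236, 154, 4), (237, 154, 5), (238, 139, 4), (239, 95, 2), (240, 86, 1), (241, 86, 1), (242, 86, 1), (243, 86, 1), (244, 86, 1), (245, 86, 1), (246, 86, 1), (247, 86, 1), (248, 86, 1), (249, 86, 1), (250, 86, 1), (251, 86, 1), (252, 86, 1), (253, 86, 1), (254, 86, 1), (255, 86, 2), (256, 86, 2), (257, 86, 1), (258, 86, 2), (259, 86, 1), (260, 86, 2), (261, 85, 1), (262, 86, 1), (263, 86, 1), (264, 86, 2), (265, 87, 2), (266, 86, 1), (267, 86, 1), (268, 86, 1), (269, 22, 2)] [298.4 227.7] [297.9 260.3]
```

```bash
python3 - <<'E'
from h import *
plan([((.6622,-.0645,.268),downR(np.pi/2-.0775))],step=.02,grip=0)
E
```

```text
4 0.0004 0.0765 0.0053 -0.0001 -0.0000 -0.0000 0; 0.0004 0.0765 0.0053 -0.0001 -0.0000 -0.0000 0; 0.0004 0.0765 0.0053 -0.0001 -0.0000 -0.0000 0; 0.0004 0.0765 0.0053 -0.0001 -0.0000 -0.0000 0
```

carry_out(motion="0 0.077 0.005 0 0 0 0; 0 0.077 0.005 0 0 0 0; 0 0.076 0.005 0 0 0 0; 0 0.076 0.005 0 0 0 0; 0 0 0 0 0 0 0; 0 0 0 0 0 0 0; 0 0 0 0 0 0 0")

```text
time: 42.4
tool_pos: [0.6624, -0.0651, 0.2686]
ee_rot: [3.141, -0.0, 1.493]
wrist_force: [-0.7, -0.1, -1.5]
width: 0.0046
finger_force: 30.0
```

```bash
python3 rail.py
```

```text
[ 0.6624 -0.0651  0.2686] [ 3.1413 -0.0002  1.4926] 0.004613566268362667 [-0.7117 -0.1149 -1.5126] [-0.0758  0.071  -0.0133]
z 0.2 8 3 [0.0479 0.6783] yaw -2.7404295587428704 x at y=-.06: 0.6754 0.0005789390508316192
z 0.13 12 8 [0.0877 0.6798] yaw -5.0141054045842 x at y=-.06: 0.6746 0.0006153408636532568
TCP in rail frame -0.010694086799750504 -0.0447920442568018
collar pred [294 101]
collar obs 292.8262195121951 100.42682926829268 [0.68   0.0361 0.2   ]
```

carry_out(motion="0 0 0.05 0 0 0 0; 0 0 0.05 0 0 0 0; 0 0 0.04 0 0 0 0; 0 0 0 0 0 0 0; 0 0 0 0 0 0 0")

```text
time: 43.08
tool_pos: [0.6625, -0.0652, 0.2397]
ee_rot: [-3.14, -0.0, 1.492]
wrist_force: [-1.2, 0.2, -0.8]
width: 0.0048
finger_force: 30.0
```

carry_out(motion="0 0 0.02 0 0 0 0; 0 0 0.02 0 0 0 0; 0 0 0 0 0 0 0")

```text
time: 43.45
tool_pos: [0.6626, -0.0653, 0.2314]
ee_rot: [-3.14, -0.0, 1.492]
wrist_force: [-2.3, -0.1, -2.7]
width: 0.0047
finger_force: 30.0
```

carry_out(motion="0 -0.004 0 0 0 0 0; 0 0 0.02 0 0 0 0; 0 0 0.02 0 0 0 0; 0 0 0 0 0 0 0; 0 0 0 0 0 0 0")

```text
time: 44.08
tool_pos: [0.6622, -0.0652, 0.2237]
ee_rot: [-3.141, -0.0, 1.492]
wrist_force: [0.5, -0.7, -2.4]
width: 0.0045
finger_force: 30.0
```

carry_out(motion="0 0 0.008 0 0 0 0; 0 0 0 0 0 0 0; 0 0 0.006 0 0 0 0; 0 0 0 0 0 0 0; 0 0 0 0 0 0 0")

```text
time: 44.7
tool_pos: [0.6622, -0.0652, 0.2211]
ee_rot: [-3.141, -0.0, 1.492]
wrist_force: [-0.2, -0.5, -1.0]
width: 0.0048
finger_force: 30.0
```

carry_out(motion="0 0 0.006 0 0 0 0; 0 0 0 0 0 0 0; 0 0 0.005 0 0 0 0; 0 0 0 0 0 0 0; 0 0 0 0 0 0 0")

```text
time: 45.32
tool_pos: [0.6622, -0.0653, 0.2199]
ee_rot: [3.141, -0.0, 1.492]
wrist_force: [-1.6, 0.5, 3.1]
width: 0.0048
finger_force: 30.0
```

carry_out(motion="0.03 0 -0.003 0 0 0 0; 0.05 0 0 0 0 0 0; 0.05 0 0 0 0 0 0; 0.05 0 0 0 0 0 0; 0.05 0 0 0 0 0 0; 0.05 0 0 0 0 0 0; 0.05 0 0 0 0 0 0; 0.03 0 0 0 0 0 0; 0 0 0 0 0 0 0; 0 0 0 0 0 0 0")

```text
time: 46.58
tool_pos: [0.6678, 0.0078, 0.2199]
ee_rot: [3.142, -0.003, 1.493]
wrist_force: [-0.4, 0.2, 4.7]
width: 0.0049
finger_force: 30.0
```

```bash
python3 rail.py | tail -3
```

```text
TCP in rail frame -0.010900469486477484 0.02829928778182905
collar pred [296 201]
collar obs 294.7733644859813 201.9228971962617 [0.6797 0.0351 0.2   ]
```

Sliding on; ~11 mm left. Feel for the collar in small steps.

carry_out(motion="0.02 0 -0.001 0 0 0 0; 0.015 0 0 0 0 0 0; 0 0 0 0 0 0 0; 0 0 0 0 0 0 0")

```text
time: 47.12
tool_pos: [0.6683, 0.013, 0.2199]
ee_rot: [-3.141, 0.0, 1.492]
wrist_force: [-1.9, -4.9, 4.7]
width: 0.0048
finger_force: 30.0
```

carry_out(motion="0.01 0 0 0 0 0 0; 0 0 0 0 0 0 0; 0 0 0 0 0 0 0")

```text
time: 47.5
tool_pos: [0.6684, 0.0149, 0.2199]
ee_rot: [-3.141, 0.001, 1.492]
wrist_force: [-1.7, -4.6, 4.9]
width: 0.0051
finger_force: 30.0
```

carry_out(motion="0.005 0 0 0 0 0 0; 0 0 0 0 0 0 0; 0 0 0 0 0 0 0")

```text
time: 47.88
tool_pos: [0.6685, 0.0158, 0.2199]
ee_rot: [-3.141, 0.001, 1.491]
wrist_force: [-0.9, -4.6, 5.4]
width: 0.0046
finger_force: 30.0
```

```bash
python3 - <<'E'
from h import *
np.set_printoptions(precision=4,suppress=True)
w=snap('wrist','slide');p,R,o=cur();im=w['pixels'].astype(int);hsv=cv2.cvtColor(w['pixels'],cv2.COLOR_RGB2HSV).astype(int)
print(p,o['wrist_force'],o['wrist_torque'])
ex=R.apply([0,1,0]);ey=R.apply([1,0,0])
f=lambda a,b,z:proj(w,p+a*ex+b*ey+[0,0,z])[0].round(1)
print('hook +y top edge pred',f(.01,.012,-.011),'-y',f(.01,-.012,-.011), 'collar near edge (contact) top',f(.011,.012,-.009))
m=(hsv[...,0]>15)&(hsv[...,0]<32)&(hsv[...,1]>110)&(hsv[...,2]>60);ys,xs=np.where(m[150:290,250:340]);print('yellow',xs.min()+250,xs.max()+250,ys.min()+150,ys.max()+150)
for c in (290,294,298): print(c,[(r,*hsv[r,c]) for r in range(188,246)][::1] if c==294 else '')
E
```

```text
[0.6685 0.0157 0.2199] [-1.8652 -4.7469  4.8922] [-1.2366  0.44   -0.0519]
hook +y top edge pred [295.5 227.6] -y [295.1 260.1] collar near edge (contact) top [297.1 228.5]
yellow 267 309 204 289
290 
294 [(188, np.int64(165), np.int64(4), np.int64(119)), (189, np.int64(0), np.int64(4), np.int64(120)), (190, np.int64(170), np.int64(6), np.int64(128)), (191, np.int64(0), np.int64(5), np.int64(159)), (192, np.int64(0), np.int64(6), np.int64(166)), (193, np.int64(0), np.int64(6), np.int64(166)), (194, np.int64(6), np.int64(8), np.int64(166)), (195, np.int64(173), np.int64(6), np.int64(166)), (196, np.int64(0), np.int64(6), np.int64(166)), (197, np.int64(0), np.int64(6), np.int64(166)), (198, np.int64(0), np.int64(6), np.int64(166)), (199, np.int64(8), np.int64(6), np.int64(166)), (200, np.int64(8), np.int64(6), np.int64(166)), (201, np.int64(6), np.int64(8), np.int64(167)), (202, np.int64(0), np.int64(5), np.int64(167)), (203, np.int64(173), np.int64(6), np.int64(167)), (204, np.int64(165), np.int64(4), np.int64(127)), (205, np.int64(170), np.int64(6), np.int64(118)), (206, np.int64(173
[... 1271 characters left out ...]
t64(117)), (232, np.int64(173), np.int64(9), np.int64(110)), (233, np.int64(170), np.int64(7), np.int64(109)), (234, np.int64(0), np.int64(3), np.int64(155)), (235, np.int64(8), np.int64(6), np.int64(162)), (236, np.int64(6), np.int64(8), np.int64(163)), (237, np.int64(160), np.int64(6), np.int64(124)), (238, np.int64(150), np.int64(3), np.int64(95)), (239, np.int64(150), np.int64(3), np.int64(91)), (240, np.int64(150), np.int64(6), np.int64(91)), (241, np.int64(150), np.int64(3), np.int64(91)), (242, np.int64(150), np.int64(3), np.int64(91)), (243, np.int64(135), np.int64(6), np.int64(92)), (244, np.int64(150), np.int64(6), np.int64(92)), (245, np.int64(135), np.int64(6), np.int64(92))]
298
```

Collar (rows 207–222) and hook edge (row 228) still show ~5 px of bare rod: ≈4 mm to go; the side force is friction. Ease the press and go on.

carry_out(motion="0 0 -0.005 0 0 0 0; 0 0 0 0 0 0 0; 0 0 0 0 0 0 0")

```text
time: 48.3
tool_pos: [0.6686, 0.0172, 0.22]
ee_rot: [-3.14, -0.001, 1.493]
wrist_force: [0.3, -1.7, 1.9]
width: 0.0048
finger_force: 30.0
```

carry_out(motion="0.01 0 0 0 0 0 0; 0 0 0 0 0 0 0; 0 0 0 0 0 0 0")

```text
time: 48.68
tool_pos: [0.6685, 0.0193, 0.22]
ee_rot: [-3.14, -0.001, 1.493]
wrist_force: [-0.1, -0.4, -2.3]
width: 0.0048
finger_force: 30.0
```

carry_out(motion="0.005 0 0 0 0 0 0; 0 0 0 0 0 0 0; 0 0 0 0 0 0 0")

```text
time: 49.05
tool_pos: [0.6687, 0.0196, 0.2206]
ee_rot: [-3.141, -0.0, 1.492]
wrist_force: [-0.6, -0.1, -1.9]
width: 0.0048
finger_force: 30.0
```

carry_out(motion="0.006 0 0 0 0 0 0; 0 0 0 0 0 0 0; 0 0 0 0 0 0 0")

```text
time: 49.42
tool_pos: [0.6687, 0.0201, 0.2207]
ee_rot: [-3.141, 0.001, 1.492]
wrist_force: [-0.8, -1.7, -2.3]
width: 0.0053
finger_force: 30.0
```

```bash
cat > gap.py <<'E'
from h import *
w=snap('wrist');p,R,o=cur();hsv=cv2.cvtColor(w['pixels'],cv2.COLOR_RGB2HSV).astype(int)
print(p,o['wrist_force'],o['width'])
for c in (291,294,297): print(c,'yellow',[r for r in range(195,245) if 14<hsv[r,c,0]<30 and hsv[r,c,1]>100],'grey V',[int(v) for v in hsv[222:240,c,2]])
E
python3 gap.py
```

```text
[0.66873862 0.02013389 0.22074929] [-0.21157532 -2.18063149 -2.4511796 ] 0.004880482703317266
291 yellow [213, 214, 215, 216, 217, 218, 219, 220, 221, 222, 223, 224, 225, 226, 227, 228] grey V [129, 175, 182, 182, 180, 176, 119, 122, 146, 162, 120, 110, 108, 109, 99, 93, 92, 91]
294 yellow [213, 214, 215, 216, 217, 218, 219, 226, 227, 228] grey V [44, 44, 57, 64, 168, 185, 150, 129, 147, 155, 118, 109, 156, 162, 162, 124, 96, 91]
297 yellow [213, 214, 215, 216, 217, 218, 219, 226, 227, 228] grey V [43, 44, 51, 83, 171, 145, 129, 127, 147, 162, 161, 160, 161, 161, 161, 160, 124, 95]
```

Collar's yellow now directly adjoins the hook (row 228/229) with side force: contact. Set down and release.

carry_out(motion="0.003 0 0.003 0 0 0 0; 0 0 0.002 0 0 0 0; 0 0 0 0 0 0 0; 0 0 0 0 0 0 0")

```text
time: 49.98
tool_pos: [0.6688, 0.0202, 0.2207]
ee_rot: [3.141, 0.001, 1.491]
wrist_force: [-2.2, -4.6, 1.4]
width: 0.0047
finger_force: 30.0
```

carry_out(motion="0 0 0 0 0 0 0.08; 0 0 0 0 0 0 0.14; 0 0 0 0 0 0 0.2; 0 0 0 0 0 0 0.2; 0 0 0 0 0 0 0.2; 0 0 0 0 0 0 0.2")

```text
time: 50.72
tool_pos: [0.6689, 0.0213, 0.2198]
ee_rot: [-3.141, -0.0, 1.492]
wrist_force: [-0.8, -0.1, 0.3]
width: 0.0189
finger_force: 0.0
```

```bash
python3 gap.py
```

```text
[0.66889964 0.02134317 0.21978219] [0.49715807 0.56046091 0.22625177] 0.01868793931159337
291 yellow [215, 216, 217, 218, 219, 220, 221, 222, 223, 224, 225, 226, 227, 228, 229, 230] grey V [129, 129, 125, 174, 182, 182, 182, 177, 135, 104, 106, 110, 110, 111, 110, 110, 110, 110]
294 yellow [215, 216, 217, 218, 219, 220, 221, 228, 229, 230] grey V [55, 39, 62, 65, 63, 63, 140, 181, 162, 110, 106, 109, 109, 108, 109, 108, 108, 109]
297 yellow [215, 216, 217, 218, 219, 220, 221, 222, 228, 229, 230] grey V [93, 62, 60, 64, 65, 73, 128, 140, 116, 101, 106, 107, 108, 107, 106, 106, 40, 17]
```

carry_out(motion="0 0 0 0 0 0 0.3; 0 0 0 0 0 0 0.3; 0 0 -0.05 0 0 0 0.3; 0 0 -0.1 0 0 0 0.3; 0 0 -0.15 0 0 0 0.3; 0 -0.05 -0.2 0 0 0 0.3; 0 -0.1 -0.1 0 0 0 0.3; 0 0 0 0 0 0 0.3; 0 0 0 0 0 0 0.3")

```text
time: 51.9
tool_pos: [0.6392, 0.0236, 0.3389]
ee_rot: [-3.141, -0.0, 1.492]
wrist_force: [-0.2, -0.2, 0.3]
width: 0.0282
finger_force: 0.0
```

```bash
python3 - <<'E'
from h import *
np.set_printoptions(precision=4,suppress=True)
w=snap('wrist','fin');a=snap('scene','fin_s');b=snap('side','fin_d');p,R,o=cur();print(p,o['wrist_force'],o['time'])
hsv=cv2.cvtColor(w['pixels'],cv2.COLOR_RGB2HSV).astype(int)
mid=np.array([.6765,-.0213]);ex=np.array([.997,-.0777]);ey=np.array([.0777,.997])
for ry in (.057,.052,.046,.040,.034,.028):
    c=proj(w,[[*(mid+ry*ey),.209]])[0];print(ry,c.round(1),end=' ')
c=proj(w,[[*(mid+.05*ey),.209]])[0].astype(int)
print()
for dc in (-2,0,2): print(c[0]+dc,[(r,*map(int,hsv[r,c[0]+dc])) for r in range(c[1]-14,c[1]+30)])
E
```

```text
[0.6391 0.0235 0.3375] [ 0.2717 -0.4743 -0.4396] 52.05
0.057 [318.7 193.1] 0.052 [318.5 197.6] 0.046 [318.4 203. ] 0.04 [318.2 208.4] 0.034 [318.  213.7] 0.028 [317.9 218.9] 
316 [(185, 174, 8, 159), (186, 0, 6, 160), (187, 173, 6, 160), (188, 17, 77, 112), (189, 18, 160, 159), (190, 19, 163, 185), (191, 19, 162, 186), (192, 18, 155, 143), (193, 17, 121, 93), (194, 18, 119, 94), (195, 18, 156, 162), (196, 19, 162, 187), (197, 19, 157, 167), (198, 13, 32, 142), (199, 174, 8, 169), (200, 175, 9, 173), (201, 173, 6, 171), (202, 6, 7, 171), (203, 174, 7, 171), (204, 0, 6, 170), (205, 0, 0, 253), (206, 0, 0, 254), (207, 0, 0, 254), (208, 0, 0, 254), (209, 0, 0, 254), (210, 0, 0, 254), (211, 0, 0, 254), (212, 0, 0, 254), (213, 0, 0, 254), (214, 0, 0, 254), (215, 0, 0, 254), (216, 0, 1, 254), (217, 0, 1, 254), (218, 0, 1, 252), (219, 0, 3, 237), (220, 0, 1, 248), (221, 0, 1, 250), (222, 0, 1, 250), (223, 0, 1, 250), (224, 0, 1, 250), (225, 0, 1, 252), (226, 0, 1, 253), (227, 0, 0, 253), (228, 0, 1, 254)]
318 [(185, 0, 6, 163), (186, 0, 6, 162), (187, 173, 6, 162), (188, 16, 81, 113), (189, 
[... 899 characters left out ...]
2, 19, 163, 185), (193, 18, 144, 150), (194, 18, 135, 138), (195, 18, 157, 174), (196, 19, 162, 186), (197, 18, 149, 140), (198, 11, 20, 139), (199, 0, 6, 168), (200, 0, 6, 172), (201, 0, 5, 170), (202, 173, 6, 170), (203, 173, 6, 170), (204, 173, 5, 194), (205, 0, 1, 253), (206, 0, 0, 254), (207, 0, 0, 254), (208, 0, 0, 254), (209, 0, 0, 254), (210, 0, 0, 254), (211, 0, 0, 254), (212, 150, 1, 254), (213, 0, 1, 254), (214, 0, 1, 254), (215, 0, 1, 254), (216, 0, 1, 254), (217, 0, 1, 254), (218, 0, 1, 252), (219, 5, 19, 173), (220, 6, 30, 160), (221, 6, 34, 158), (222, 6, 35, 155), (223, 5, 34, 151), (224, 5, 39, 145), (225, 5, 43, 138), (226, 6, 50, 132), (227, 5, 56, 127), (228, 6, 66, 120)]
```

carry_out(motion="0 -0.2 -0.1 0 0 0 0.3; 0 -0.2 0 0 0 0 0.3; 0 0 0 0 0 0 0.3; 0 0 0 0 0 0 0.3")

```text
time: 52.55
tool_pos: [0.5597, 0.0298, 0.359]
ee_rot: [-3.14, -0.0, 1.492]
wrist_force: [0.2, 0.3, -0.1]
width: 0.0288
finger_force: 0.0
```

```bash
python3 - <<'E'
from h import *
mid=np.array([.6765,-.0213]);ey=np.array([.0777,.997])
w=snap('wrist');hsv=cv2.cvtColor(w['pixels'],cv2.COLOR_RGB2HSV).astype(int)
c=proj(w,[[*(mid+.057*ey),.2]])[0].astype(int);s=hsv[c[1]-15:c[1]+15,c[0]-20:c[0]+20];ys,xs=np.where((s[...,0]>15)&(s[...,0]<30)&(s[...,1]>120))
print('collar bottom row',ys.max()+c[1]-15,'hook pred rows',proj(w,[[*(mid+v*ey),.209] for v in (.052,.028)])[:,1])
print(robot.close_job())
E
```

```text
collar bottom row 194 hook pred rows [194.47289314 214.49405265]
the job is handed in; nothing more can be done
None
```

The job is handed in after 52.6 s of robot time: by my camera checks the three tall tiles lie face up and square in the tray pockets, the shorts still lean in the rack, and the cup hangs on the upper rail against the collar; no verdict came back.

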